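Charge the burnishing barrel with a scoop of porcelain balls

ROBOT

A 6-joint arm with a two-finger parallel gripper is mounted at the origin on the work surface. World frame = base frame: x ahead of the robot, y to its left, z up, the work surface at z = 0. Lengths are in m, angles in degrees, forces in N, time in s.
With the tool pointing down it reaches from about 0.375 to 0.9 m from the base axis. Payload 3.1 kg.
Tool frame: the origin (TCP) lies midway between the tips of the shut fingers; the grasp point (between the pads) lies 19 mm behind it; x points along the fingers, y is the direction in which the jaws open and shut, and the axes are right-handed (so a half turn about x gives the same grasp; the last joint's range is limited). The gripper opens to 87 mm and grips with 3 to 60 N. Pads are 19 mm wide; open, the fingers measure 117 mm over their backs; the gripper's body (75 mm by 190 mm) begins 51 mm behind the grasp point.
Start: joints at [53.715, 30.224, 82.088, -0, 67.689, -10.227], TCP at [0.275, 0.561, 0.187] pointing down, gripper open.
Joint ranges: [-176.69, 176.69], [-43.24, 126.21], [12.49, 139.97], [-82, 262], [0, 151.66], [-163.58, 163.58]. Speed limits (degrees/s): [159.86, 159.86, 180, 180, 180, 180].

INTERFACE

Orientations are given as a 3x3 rotation matrix whose columns are the frame's x, y, z axes.
In Python, from rig import bot gives the robot as it stands.
- The arm moves only by the tool play_rows, never from a script. Its argument "motion" is a list of rows, each a list of 3 entries, a list of its own where there are three numbers: the shift along the tool's x, y, z in mm, then the turn, a rotation vector about the tool's x, y, z in degrees, then the opening, from 0 (shut) to 1 (fully open). A call has 1 to 8 rows; each row is the pose to reach, as a shift and turn from the pose commanded when the call began, along the tool's axes at that moment; what a row does not reach only later rows make up. A row lasts 1/10 s, in which the tool goes at most 50 mm and 8.59 degrees, less where a joint would pass 70% of its speed; a pose out of reach is approached as far as the arm can. A call with a gripper value outside its range is refused whole. The fingers move at their own pace and stop on an object; the grip force is fixed at half the most. Time passes only in rows, so rows that repeat a pose let the fingers close. It gives the time, the measured TCP pose, the force and the opening at its end, in the units of the state.
- bot.read_state(): the state, without advancing time (a new reading comes with each control period).
- bot.capture(name): name is "scene" or "top"; returns a dict with "img" (480x640x3 uint8, blue, green, red), "mtx" (3x3 intrinsics, pixels), "k1" (the pictures are not rectified: a ray, as slopes to the right and down, at radius r is drawn at 1 + k1 r^2 times it, then the intrinsics apply), "rvec" (rotation vector, rad) and "tvec" (3), from world to camera coordinates, as OpenCV has them. Camera axes: x right, y down, z forward; pixel columns grow to the right and rows downward; lengths in m; the calibration is good to about 2 mm. A picture is of the moment at which its call begins. There is no depth.
- bot.hand_in(): hands the job in, once; it reports no verdict.
The state is a dict: "time_s": time; "joint_positions": joint angles; "qvel": joint speeds; "tau": joint torques, N m; "position": TCP position; "tcp_rot": TCP orientation; "force": force on the tool from outside, world axes, zero at the start; "moment": the same for the moment, N m; "opening": opening from 0.0 (shut) to 1.0 (fully open).
Only numpy, scipy, OpenCV 4.12 (cv2) and the standard library are available. Lean on these libraries where they do the work, as an engineer would, in place of code of your own. Each camera call takes 0.05 s, during which the arm holds its last target.

TASK

Take the hand scoop, scoop up at least three of the six porcelain burnishing balls from the steel pan in one load, and tip them into the open inclined tumbling tub. Then lay the scoop down on the worktop, right way up, and let go of it. Move the balls only with the scoop, never with the gripper, let none end up outside the pan and the tub, and leave the two cover plates and the pitch pipe where they lie.

Things in the scene. Friction and masses are not known exactly. Their poses are not given: they have to be found in the camera images.
- pan: Rectangular sheet-steel stock pan, fixed to the worktop on a 12 mm wooden board 282 x 144 mm. Origin on the worktop near its centre, z up, x along it; -x faces roughly towards the robot (yaw within 0.3 rad). Inner floor flat, 16 mm above the worktop, x -115 to +95 mm, y -48 to +48 mm. Upright 3 mm sides, tops 59 mm above the worktop.
- pan_far (a point): Centre of the pan floor's far edge (x = +95 mm in the pan's frame, 16 mm up), same axes. Here the end wall begins; it leans outward (+x) 38 deg from upright and tops out 30 mm further out, 54 mm above the worktop. At the start the balls lie on the floor 0 to 81 mm short of this edge.
- pan_near (a point): Centre of the pan floor's near edge (x = -115 mm, 16 mm up), same axes. The end wall here is upright and low, top 49 mm above the worktop. The 120 mm of floor next to it are empty at the start.
- scoop_grip (a point): Hand scoop, loose, 0.17 to 0.29 kg: flat-bottomed aluminium bowl with a wooden handle, 190 mm over all, lying right way up. This point: middle of the handle, 54 mm above the scoop's underside, where to grasp. Axes: x towards the open lip, y left, z up. Handle: flat-sided bar 26 mm wide (y), 21 mm thick, rising backwards (-x) at 20 deg, from 36 mm ahead of this point to 58 mm behind it.
- scoop_load (a point): Middle of the scoop's bowl, 22 mm above its underside, 80 mm ahead (+x) of and 32 mm lower than scoop_grip; same axes. Bowl floor 2 mm thick, 90 mm long, 80 mm wide outside (76 inside); the front is open; side walls rise evenly from 6 mm at the lip to 42 mm at the closed back.
- scoop_lip (a point): Middle of the scoop's front lip edge, on the underside, 133 mm ahead (+x) of and 54 mm lower than scoop_grip; same axes.
- tub: Round open grey tub of the tumbling barrel, with two steel hoops: 128 mm outside, 120 mm inside diameter, 115 mm long, bottom 5 mm. Fixed, does not turn. Origin at the centre of its outer bottom; z is the tub's own axis, out of the mouth, leaning 35 deg from vertical roughly towards the robot. Behind and under it a grey gearmotor, 97 mm high, on a base 200 x 150 mm.
- tub_mouth (a point): Centre of the tub's mouth (rim plane), 160 mm above the worktop, same axes as the tub. The rim's lowest point, on the side the mouth faces, is 123 mm above the worktop, its highest 197 mm. The mouth faces, seen from above, along minus the tub's x axis, within 0.3 rad of straight back (-x of the world).
- tub_mid (a point): Point on the tub's axis 50 mm above its outer bottom; a ball inside the tub lies within 66 mm of it.
- ball0_center (a point): Centre of white porcelain ball 1 of 6, 24 mm diameter, about 18 g, loose, rolls freely; starts in the pan.
- ball1_center (a point): Centre of white porcelain ball 2 of 6, 24 mm diameter, about 18 g, loose, rolls freely; starts in the pan.
- ball2_center (a point): Centre of white porcelain ball 3 of 6, 24 mm diameter, about 18 g, loose, rolls freely; starts in the pan.
- ball3_center (a point): Centre of white porcelain ball 4 of 6, 24 mm diameter, about 18 g, loose, rolls freely; starts in the pan.
- ball4_center (a point): Centre of white porcelain ball 5 of 6, 24 mm diameter, about 18 g, loose, rolls freely; starts in the pan.
- ball5_center (a point): Centre of white porcelain ball 6 of 6, 24 mm diameter, about 18 g, loose, rolls freely; starts in the pan.
- cover0: Nickel-silver harmonica cover plate, 102 x 28 x 9 mm, lying loose on the worktop; origin at the centre of its underside. Leave alone.
- cover1: Second cover plate, the same. Leave alone.
- pipe: Round brass pitch pipe, 68 mm diameter, 17 mm high, lying loose; origin at the centre of its underside. Leave alone. (Beyond it, at the far edge of the worktop, a fixed steel hold-down jig about 125 mm high and a tuning fork.)

How it is judged:
By the outcome, as a careful person would: the job done as asked, in the order asked, and still so for the second after the job is handed in, with the robot touching nothing.
It also fails if it takes over 67 s, if anything falls off the work surface, if the arm or the gripper's body presses on something with over 40 N, if the wrist force passes 120 N, or if a joint passes its speed limit or range.

## Working session

There is one attempt and no reset: what is moved stays moved. The work goes in short steps, Python scripts to look and compute and a tool call to move; the robot and the scene stay as the last step left them, time stands still between calls to the robot, and variables do not carry over. Pictures are saved under pics/ and viewed, and the job is handed in when it is done.

Besides the shell and the picture viewer there is one more tool, called after ">>>" as name([rows], argument=value, ...), one row to a line, values as JSON. play_rows: Moves the arm, as the interface text tells. Its arguments: {"type":"object","properties":{"motion":{"type":"array"}},"required":["motion"]}

```bash
ls; mkdir -p pics; python3 - <<'E'
from rig import bot
import cv2,numpy as np
for n in("scene","top"):
    c=bot.capture(n); cv2.imwrite(f"pics/{n}0.png",c["img"]); np.savez(f"{n}0.npz",**c)
    R=cv2.Rodrigues(np.array(c["rvec"]))[0]; print(n,c["mtx"],c["k1"],-R.T@np.ravel(c["tvec"]),R)
s=bot.read_state();print(s)
E
```

```text
pics
scene [[515.65822465   0.         319.98665808]
 [  0.         515.65822465 233.64595192]
 [  0.           0.           1.        ]] -0.040564846600915666 [ 1.18266284 -0.07439676  0.92419432] [[ 0.10948685  0.99395215  0.00847122]
 [ 0.81506197 -0.08489699 -0.57311996]
 [-0.56893463  0.06965367 -0.8194277 ]]
top [[532.49626068   0.         316.26165713]
 [  0.         532.49626068 240.92662088]
 [  0.           0.           1.        ]] 0.012358059867366203 [0.52037202 0.00139632 1.06968971] [[-0.02392644 -0.9996982  -0.0055708 ]
 [-0.99407039  0.02438226 -0.10596961]
 [ 0.10607345  0.00300229 -0.99435376]]
{'time_s': 0.1, 'joint_positions': array([ 5.37123521e+01,  3.02744864e+01,  8.21490694e+01, -2.12771099e-03,
        6.76881733e+01, -1.02250824e+01]), 'qvel': array([ 0.00415281, -0.15009552, -0.14157719,  0.02707909, -0.01344501,
       -0.13569446]), 'tau': array([-5.91413868e-05, -4.40987027e+01, -1.77150625e+01,  6.34762365e-02,
        5.33659535e-02, -1.54654094e-05]), 'position': array([0.27412279, 0.56087272, 0.18636033]), 'tcp_rot': array([[-1.12641656e-03,  4.39338567e-01,  8.98320853e-01],
       [-1.59217170e-03,  8.98319496e-01, -4.39339900e-01],
       [-9.99998098e-01, -1.92516078e-03, -3.12379520e-04]]), 'force': array([-0.39155325,  0.51403067,  0.70754804]), 'moment': array([ 0.05345088, -0.02485054, -0.0203683 ]), 'opening': 0.9968169751601461}
```

View pics/scene0.png

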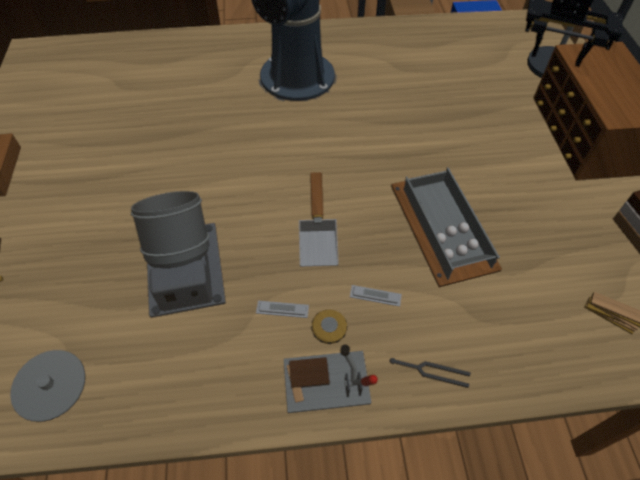

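View pics/top0.png

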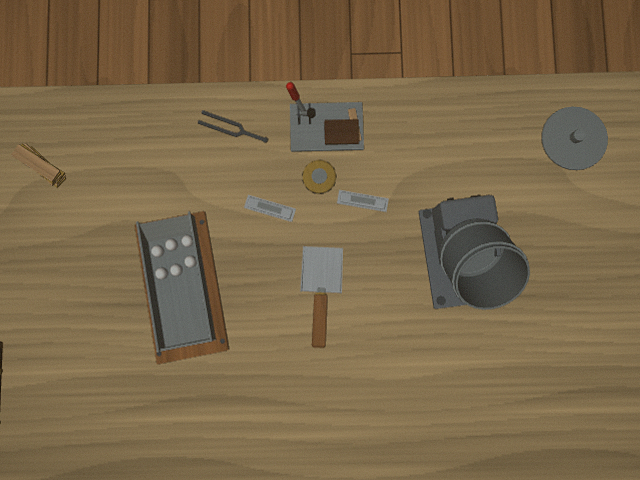

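```bash
cat > h.py <<'E'
import cv2,numpy as np
def load(n):
    return dict(np.load(n+".npz"))
def rays(c,px):
    p=cv2.undistortPoints(np.array(px,float).reshape(-1,1,2),c["mtx"],np.array([float(c["k1"]),0,0,0])).reshape(-1,2)
    R=cv2.Rodrigues(np.ravel(c["rvec"]))[0]; o=-R.T@np.ravel(c["tvec"])
    d=np.c_[p,np.ones(len(p))]@R
    return o,d
def onz(c,px,z):
    o,d=rays(c,px); t=(z-o[2])/d[:,2]; return o+t[:,None]*d
def proj(c,P):
    return cv2.projectPoints(np.array(P,float).reshape(-1,3),np.ravel(c["rvec"]),np.ravel(c["tvec"]),c["mtx"],np.array([float(c["k1"]),0,0,0]))[0].reshape(-1,2)
def tri(c1,p1,c2,p2):
    o1,d1=rays(c1,p1);o2,d2=rays(c2,p2);out=[]
    for a,b in zip(d1,d2):
        A=np.c_[a,-b]; s=np.linalg.lstsq(A,o2-o1,rcond=None)[0]
        out.append(((o1+s[0]*a)+(o2+s[1]*b))/2)
    return np.array(out)
def snap(name,tag):
    from rig import bot
    c=bot.capture(name); cv2.imwrite(f"pics/{tag}.png",c["img"]); np.savez(tag+".npz",**c); return c
def crop(c,x0,y0,x1,y1,f,tag):
    im=cv2.resize(c["img"][y0:y1,x0:x1],None,fx=f,fy=f,interpolation=cv2.INTER_CUBIC); cv2.imwrite(f"pics/{tag}.png",im)
E
python3 - <<'E'
from h import *
t=load("top0");s=load("scene0")
crop(t,290,235,360,355,5,"c_scoop"); crop(t,130,205,235,365,3.7,"c_pan"); crop(t,410,190,540,315,4.6,"c_tub"); crop(s,120,180,235,320,4.2,"c_tub_s")
for n,c in(("t",t),("s",s)):
    hsv=cv2.cvtColor(c["img"],cv2.COLOR_BGR2HSV)
    x0,x1,y0,y1=(130,235,205,365) if n=="t" else (390,500,165,285)
    m=np.zeros(hsv.shape[:2],np.uint8); m[y0:y1,x0:x1]=((hsv[...,2]>165)&(hsv[...,1]<50))[y0:y1,x0:x1]*255
    k,l,st,ce=cv2.connectedComponentsWithStats(m)
    for i in range(1,k):
        if st[i,4]>15: print(n,ce[i].round(1),st[i,4], onz(c,[ce[i]],0.028)[0].round(4))
E
```

```text
t [184.8 240.6] 33 [0.6385 0.2632 0.028 ]
t [168.5 244.7] 33 [0.6312 0.2953 0.028 ]
t [154.4 251.2] 30 [0.6191 0.3228 0.028 ]
t [187.6 261.6] 31 [0.5968 0.2577 0.028 ]
t [173.2 270. ] 29 [0.5811 0.2857 0.028 ]
t [158.4 273.4] 29 [0.5753 0.3146 0.028 ]
```

View pics/c_scoop.png

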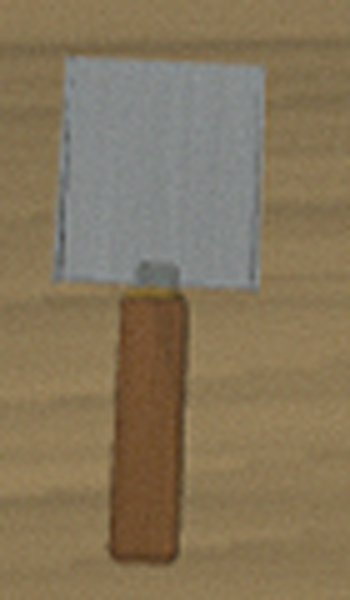

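View pics/c_pan.png

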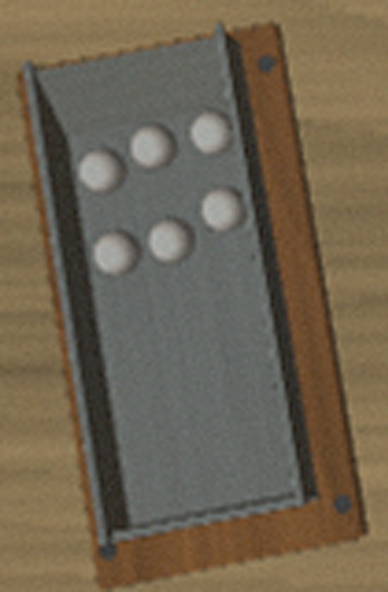

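View pics/c_tub.png

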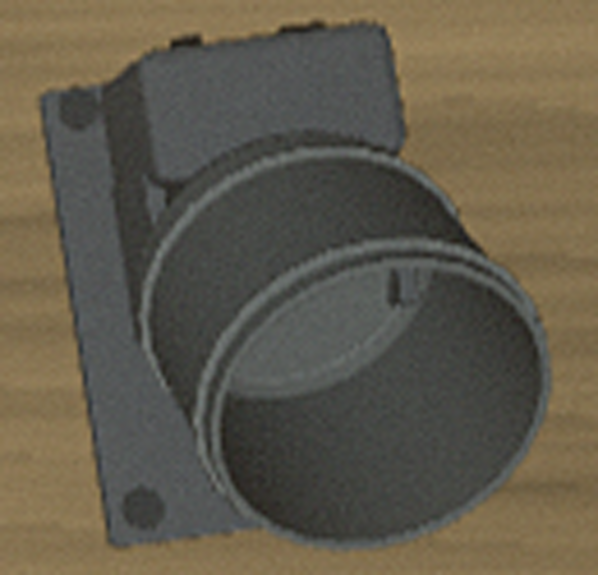

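View pics/c_tub_s.png

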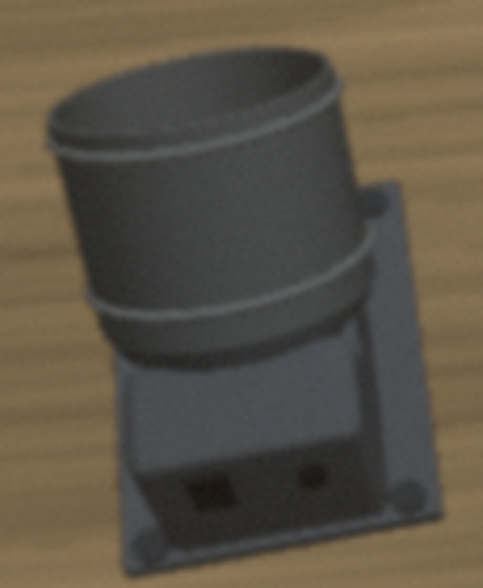

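```bash
python3 - <<'E'
from h import *
t=load("top0");s=load("scene0")
def C(p,f,x0,y0): return np.array(p,float)/f+[x0,y0]-0.5+0.5/f
lip=onz(t,C([(67,58),(265,67)],5,290,235),0.004); back=onz(t,C([(54,283),(259,291)],5,290,235),0.042)
he=onz(t,C([(110,556),(178,558)],5,290,235),0.075); hf=onz(t,C([(123,298),(186,296)],5,290,235),0.05)
for n,v in(("lip",lip),("back",back),("hend",he),("hfront",hf)): print(n,v.round(4).tolist(),v.mean(0).round(4))
d=lip.mean(0)-he.mean(0); print("yaw",np.degrees(np.arctan2(d[1],d[0])))
e=lip[0]-lip[1];print("yaw lip",np.degrees(np.arctan2(-e[0],e[1])),np.linalg.norm(e[:2])); e=back[0]-back[1];print("yaw back",np.degrees(np.arctan2(-e[0],e[1])),np.linalg.norm(e[:2]))
# pan
b=onz(t,C([(97,588),(365,540),(280,22)],3.7,130,205),0.012); print("board",b.round(4).tolist())
d=b[2]-b[1];print("pan yaw",np.degrees(np.arctan2(d[1],d[0])),np.linalg.norm(d[:2])); d=b[0]-b[1];print(np.degrees(np.arctan2(-d[0],d[1])),np.linalg.norm(d[:2]))
w=onz(t,C([(27,64),(220,27)],3.7,130,205),0.059); print("walltop far",w.round(4).tolist())
w=onz(t,C([(103,540),(303,500)],3.7,130,205),0.049); print("wall near top",w.round(4).tolist())
# tub
g=onz(t,C([(42,95),(108,545)],4.6,410,190),0.005); d=g[0]-g[1]; print("tub base",g.round(4).tolist(),np.degrees(np.arctan2(d[1],d[0])),np.linalg.norm(d[:2]))
m=onz(t,C([(376,394)],4.6,410,190),.160); print("mouth",m)
E
```

```text
lip [[0.624, 0.0315, 0.004], [0.6185, -0.0479, 0.004]] [ 0.6213 -0.0082  0.004 ]
back [[0.5336, 0.0373, 0.042], [0.5287, -0.0414, 0.042]] [ 0.5311 -0.002   0.042 ]
hend [[0.4328, 0.0176, 0.075], [0.4315, -0.0074, 0.075]] [0.4321 0.0051 0.075 ]
hfront [[0.5272, 0.0108, 0.05], [0.5274, -0.0132, 0.05]] [ 0.5273 -0.0012  0.05  ]
yaw -4.031117748923991
yaw lip -4.015398012658075 0.07967198358196588
yaw back -3.5976076072293437 0.07881170665138877
board [[0.4005, 0.323, 0.012], [0.4219, 0.1817, 0.012], [0.7, 0.2262, 0.012]]
pan yaw 9.090591100600474 0.2816473220107184
8.611287323457333 0.14291615932499646
walltop far [[0.6732, 0.3472, 0.059], [0.6902, 0.2473, 0.059]]
wall near top [[0.4286, 0.3089, 0.049], [0.4462, 0.2069, 0.049]]
tub base [[0.6912, -0.2038, 0.005], [0.4946, -0.2235, 0.005]] 5.703218179853117 0.19755586991551635
mouth [[ 0.55139943 -0.2921668   0.16      ]]
```

```bash
cat >> h.py <<'E'
from scipy.spatial.transform import Rotation as Ro
M=np.array([[0,0,1.],[0,1,0],[-1,0,0]])  # tool axes in scoop frame (columns tool x,y,z)
def Rs(yaw,pitch):  # pitch>0: lip up
    return Ro.from_euler("ZY",[yaw,-pitch],degrees=True).as_matrix()
def delta(pos,R,cur=None):
    if cur is None:
        from rig import bot
        s=bot.read_state(); cur=(s["position"],s["tcp_rot"])
    p,Rc=cur
    # orthonormalise
    U,_,V=np.linalg.svd(Rc); Rc=U@V
    sh=Rc.T@(np.array(pos)-p)*1000; rv=Ro.from_matrix(Rc.T@R).as_rotvec(degrees=True)
    print("shift",sh.round(1),"turn",rv.round(2)); return sh,rv
E
python3 - <<'E'
from h import *
t=load("top0")
delta([.4936,.001,.15],Rs(-4,0)@M)
delta([.4936,.001,.033],Rs(-4,0)@M)
u=np.array([.9877,.1564]);v=np.array([-.1564,.9877]);o=np.array([.5525,.2761])
for p in [(184.8,240.6),(168.5,244.7),(154.4,251.2),(187.6,261.6),(173.2,270),(158.4,273.4)]:
    # ball lit blob centre ~ shifted; raw
    q=onz(t,[(p[0]+1,p[1]+.5)],.028)[0][:2]-o; print((q@u*1000).round(1),(q@v*1000).round(1))
E
```

```text
shift [  37.  -406.4  443.1] turn [-22.06  -0.04   0.11]
shift [ 154.  -406.2  443.2] turn [-22.06  -0.04   0.11]
81.6 -27.9
79.4 4.9
71.7 34.0
39.7 -26.9
28.5 3.3
27.2 32.8
```

>>> play_rows([
  [[5,-50,55],[-3,0,0],1],
  [[10,-100,110],[-6,0,0],1],
  [[14,-135,148],[-8,0,0],1],
  [[18,-170,186],[-10,0,0],1],
  [[22,-205,224],[-12,0,0],1],
  [[26,-240,262],[-15,0,0],1],
  [[30,-275,300],[-17,0,0],1],
  [[34,-310,338],[-20,0,0],1],
])

```text
time_s: 0.9
position: [0.4205, 0.1883, 0.1577]
tcp_rot: [[-0.0, 0.103, 0.995], [0.0, 0.995, -0.103], [-1.0, 0.0, -0.0]]
force: [0.6, 0.0, -0.4]
opening: 1.0
```

```bash
python3 - <<'E'
from h import *
delta([.4936,.001,.12],Rs(-4,0)@M)
E
```

```text
shift [  37.7 -178.7   92.1] turn [-1.94 -0.   -0.  ]
```

>>> play_rows([
  [[0,-40,21],[-1,0,0],1],
  [[5,-75,40],[-2,0,0],1],
  [[15,-110,58],[-2,0,0],1],
  [[20,-140,74],[-2,0,0],1],
  [[25,-160,85],[-2,0,0],1],
  [[25,-170,88],[-2,0,0],1],
  [[25,-170,88],[-2,0,0],1],
  [[25,-170,88],[-2,0,0],1],
])

```text
time_s: 1.7
position: [0.489, 0.0126, 0.1329]
tcp_rot: [[-0.001, 0.071, 0.997], [0.001, 0.997, -0.071], [-1.0, 0.001, -0.001]]
force: [0.0, 0.2, 0.0]
opening: 0.998
```

```bash
python3 - <<'E'
from h import *
delta([.4936,.001,.033],Rs(-4,0)@M)
c=snap("top","t1"); crop(c,250,200,400,370,4,"t1c")
E
```

```text
shift [ 99.8 -11.3   5.5] turn [-0.06 -0.06 -0.03]
```

View pics/t1c.png

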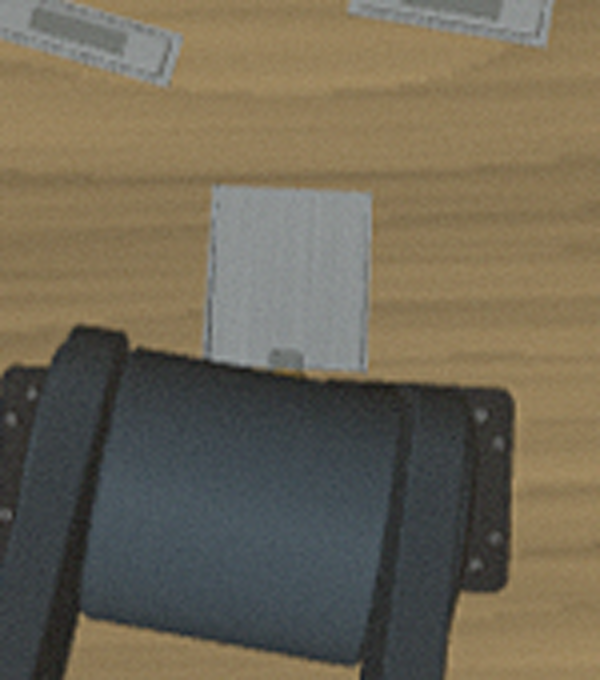

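>>> play_rows([
  [[15,-11,5],[0,0,0],1],
  [[40,-11,5],[0,0,0],1],
  [[65,-11,5],[0,0,0],1],
  [[85,-11,5],[0,0,0],1],
  [[98,-11,5],[0,0,0],1],
  [[99,-11,5],[0,0,0],1],
  [[99,-11,5],[0,0,0],1],
  [[99,-11,5],[0,0,0],0.6],
])

```text
time_s: 2.55
position: [0.4946, 0.001, 0.0347]
tcp_rot: [[0.002, 0.07, 0.998], [-0.0, 0.998, -0.07], [-1.0, -0.0, 0.002]]
force: [0.4, -0.2, -0.8]
opening: 0.966
```

```bash
python3 - <<'E'
from h import *
delta([.4936,.001,.033],Rs(-4,0)@M)
c=snap("scene","s2"); crop(c,220,100,420,300,3,"s2c")
E
```

```text
shift [ 1.7 -0.  -1. ] turn [0.   0.09 0.01]
```

View pics/s2c.png

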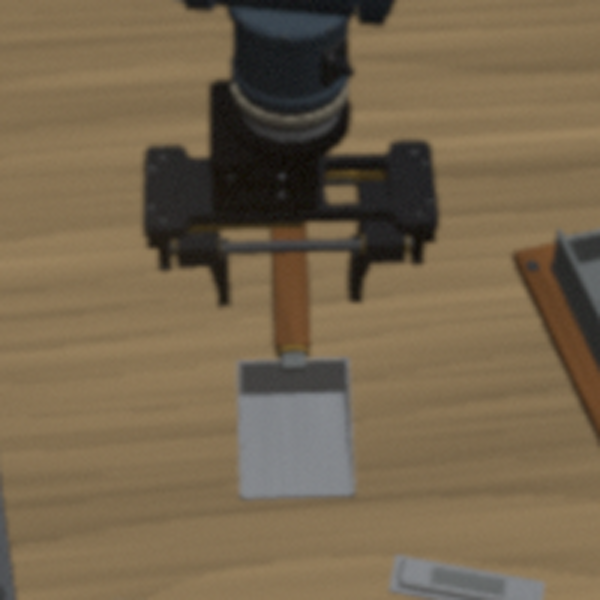

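>>> play_rows([
  [[2,0,-1],[0,0,0],0.4],
  [[2,0,-1],[0,0,0],0.3],
  [[2,0,-1],[0,0,0],0],
  [[2,0,-1],[0,0,0],0],
  [[2,0,-1],[0,0,0],0],
  [[2,0,-1],[0,0,0],0],
  [[2,0,-1],[0,0,0],0],
  [[2,0,-1],[0,0,0],0],
])

```text
time_s: 3.4
position: [0.4932, 0.0006, 0.0319]
tcp_rot: [[0.0, 0.071, 0.997], [0.0, 0.997, -0.071], [-1.0, 0.0, 0.0]]
force: [-0.1, -0.0, 0.1]
opening: 0.217
```

>>> play_rows([
  [[0,0,0],[0,0,0],0],
  [[0,0,0],[0,0,0],0],
  [[-8,0,0],[0,0,0],0],
  [[-20,0,0],[0,0,0],0],
  [[-40,0,0],[0,0,0],0],
  [[-60,0,0],[0,0,0],0],
  [[-70,0,0],[0,0,0],0],
  [[-70,0,0],[0,0,0],0],
])

```text
time_s: 4.2
position: [0.4944, 0.0003, 0.1038]
tcp_rot: [[0.004, 0.071, 0.997], [-0.001, 0.997, -0.071], [-1.0, -0.001, 0.004]]
force: [0.4, -0.8, -0.3]
opening: 0.006
```

```bash
python3 - <<'E'
from h import *
from rig import bot
c=snap("scene","s3"); crop(c,220,80,420,280,3,"s3c"); c=snap("top","t3");crop(c,250,200,400,370,4,"t3c")
s=bot.read_state();print(s["position"],s["force"],s["moment"],s["opening"],s["time_s"])
E
```

```text
[0.49288845 0.00057577 0.10199148] [-0.56014574 -0.35290772  0.02371285] [ 0.02702973  0.01930292 -0.01193555] 0.008514724701059885 4.3
```

View pics/s3c.png

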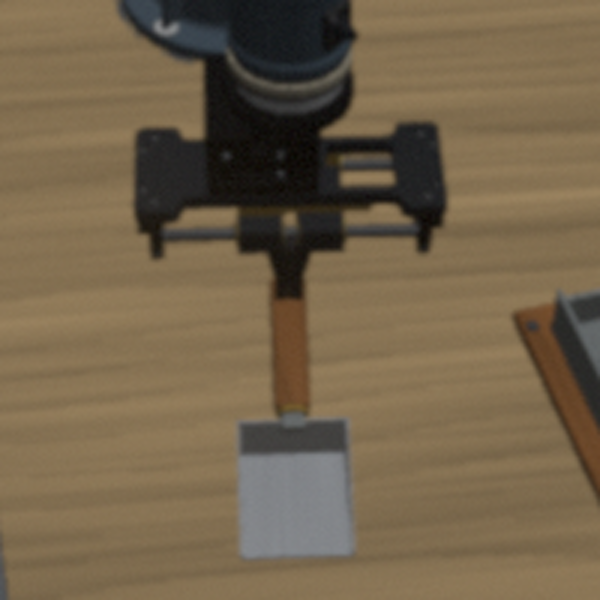

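View pics/t3c.png

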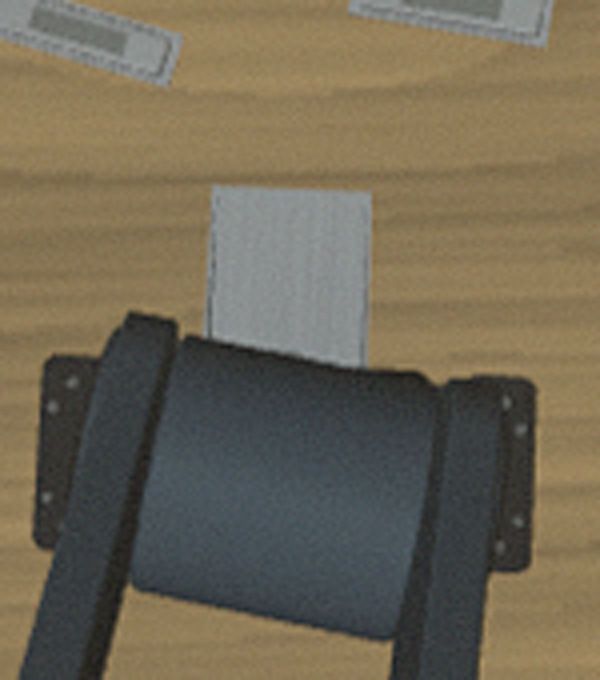

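```bash
python3 - <<'E'
from h import *
from rig import bot
s=bot.read_state()
p=s["position"];x=s["tcp_rot"][:,0]
for n in("s3","t3"):
    c=load(n); print(n,proj(c,[p,p-x*.019]).round(1))
c=load("s3"); print(((proj(c,[p,p-x*.019])-[220,80])*3).round(0))
c=load("s2"); print(((proj(c,[[.4946,.001,.0347]])-[220,100])*3).round(0))
# triangulate handle end/front in initial images
S=load("scene0");T=load("top0");crop(S,285,165,350,275,5.4,"c_scoop_s")
E
```

```text
s3 [[316.2 186.8]
 [316.2 180.8]]
t3 [[320.1 313. ]
 [320.1 313.3]]
[[288. 320.]
 [289. 302.]]
[[289. 322.]]
```

View pics/c_scoop_s.png

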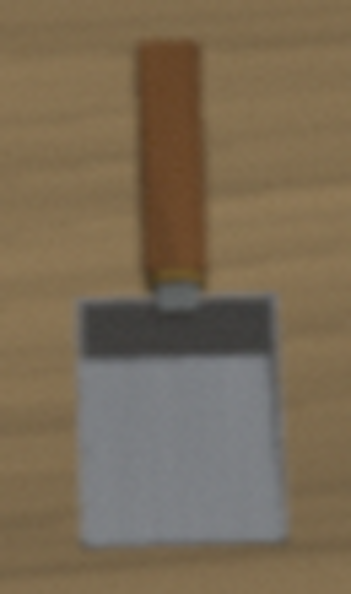

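```bash
python3 - <<'E'
from h import *
S=load("scene0");T=load("top0")
def C(p,f,x0,y0): return np.array(p,float)/f+[x0,y0]-0.5+0.5/f
print("lip scene",onz(S,C([(78,545),(289,545)],5.4,285,165),0.003).round(4).tolist())
print("hend scene", onz(S,C([(137,42),(200,42)],5.4,285,165),0.083).round(4).tolist())
a=C([(137,42),(200,42)],5.4,285,165);b=C([(178,560),(110,558)],5,290,235)
print("hend tri",tri(S,a,T,b).round(4).tolist())
a=C([(150,282),(205,282)],5.4,285,165);b=C([(186,297),(123,297)],5,290,235)
print("hfront tri",tri(S,a,T,b).round(4).tolist())
a=C([(75,297),(278,297)],5.4,285,165);b=C([(259,290),(54,283)],5,290,235)
print("back tri",tri(S,a,T,b).round(4).tolist())
E
```

```text
lip scene [[0.6193, -0.0485, 0.003], [0.6278, 0.0327, 0.003]]
hend scene [[0.4349, -0.0068, 0.083], [0.4375, 0.0184, 0.083]]
hend tri [[0.4311, -0.0069, 0.0788], [0.4323, 0.0183, 0.0773]]
hfront tri [[0.5272, -0.0121, 0.0453], [0.5276, 0.0108, 0.0427]]
back tri [[0.5291, -0.0411, 0.042], [0.5338, 0.0384, 0.0372]]
```

```bash
python3 - <<'E'
from h import *
c=load("s3"); crop(c,265,130,365,210,7,"s3d")
E
```

```text
(no output)
```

View pics/s3d.png

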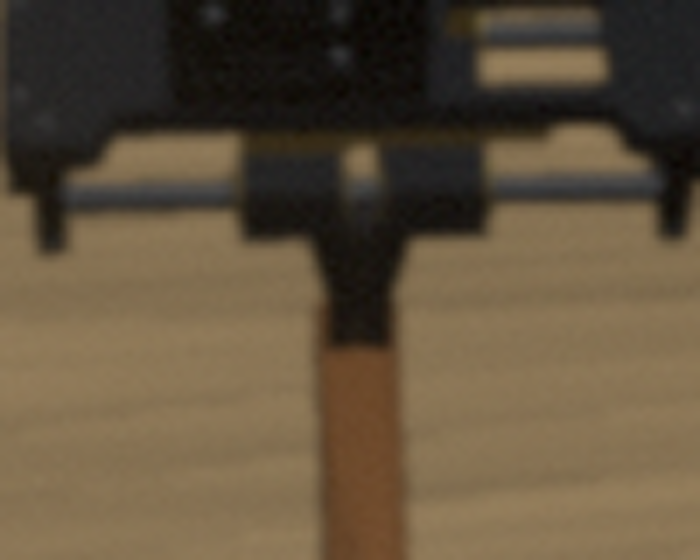

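```bash
python3 - <<'E'
from h import *
T=load("t3");S=load("s3")
p=np.array([.4929,.0006,.102])
for dz in(0,.02,.07,.1,.15,.2): print(dz,proj(T,[p+[0,0,dz]]).round(1),proj(S,[p+[0,0,dz]]).round(1))
crop(S,255,80,375,190,6.6,"s3e");crop(T,250,270,400,350,5.3,"t3e")
E
```

```text
0 [[320.1 313. ]] [[316.2 186.8]]
0.02 [[320.1 313.3]] [[316.2 180.5]]
0.07 [[320.1 314.2]] [[316.3 163.8]]
0.1 [[320.2 314.8]] [[316.3 153.1]]
0.15 [[320.2 315.8]] [[316.4 134.1]]
0.2 [[320.3 317. ]] [[316.4 113.5]]
```

View pics/s3e.png

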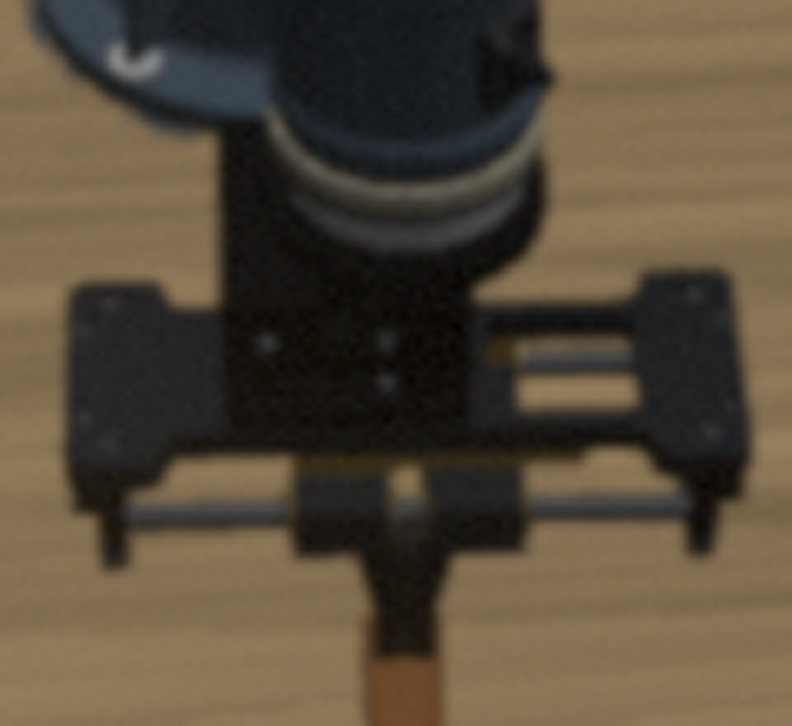

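View pics/t3e.png

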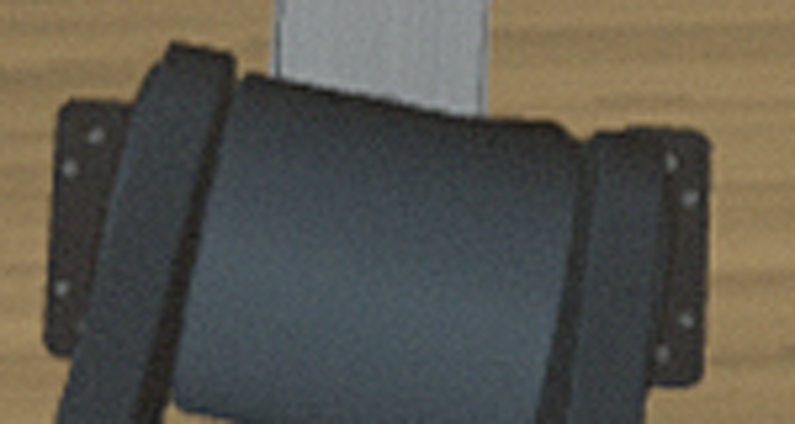

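```bash
python3 - <<'E'
from h import *
S=load("s2"); crop(S,270,150,370,215,7.5,"s2e")
def onx(c,px,x):
    o,d=rays(c,px);t=(x-o[0])/d[:,0];return o+t[:,None]*d
for x in(.485,.4946,.504): print(x,onx(S,[(294,201),(339,199.3)],x).round(4).tolist(), onx(load("s3"),[(316.4,179.6)],x).round(4).tolist())
E
```

```text
0.485 [[0.485, -0.0466, 0.051], [0.485, 0.0518, 0.0443]] [[0.485, 0.0019, 0.1155]]
0.4946 [[0.4946, -0.047, 0.063], [0.4946, 0.05, 0.0564]] [[0.4946, 0.0008, 0.1267]]
0.504 [[0.504, -0.0474, 0.0748], [0.504, 0.0483, 0.0683]] [[0.504, -0.0002, 0.1376]]
```

View pics/s2e.png

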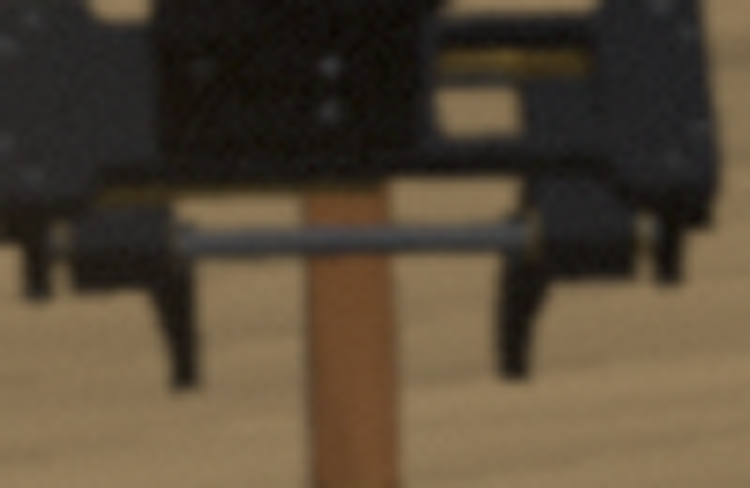

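```bash
python3 - <<'E'
from h import *
def onx(c,px,x):
    o,d=rays(c,px);t=(x-o[0])/d[:,0];return o+t[:,None]*d
S=load("s3");T=load("t3")
print("body bottom", onx(S,[(255+350/6.6,80+452/6.6)],.530), "flange bottoms",onx(S,[(255+90/6.6,80+490/6.6),(255+720/6.6,80+475/6.6)],.530))
# flange top corners front: scene (70..,285),(735,272); top: right flange front corner etc.
a=np.array([(72,292),(733,280)])/6.6+[255,80]
b=np.array([(708,132),(60,102)])/5.3+[250,270]
print(tri(S,a,T,b).round(4))
E
```

```text
body bottom [[ 0.53       -0.01837723  0.25431467]] flange bottoms [[ 0.53       -0.08954094  0.24713913]
 [ 0.53        0.08501348  0.2346009 ]]
[[ 0.5221 -0.0894  0.3122]
 [ 0.5341  0.0825  0.3114]]
```

>>> play_rows([
  [[0,0,0],[0,0,0],0.8],
  [[0,0,0],[0,0,0],0.8],
  [[0,0,0],[0,0,0],0.8],
  [[10,0,0],[0,0,0],0.8],
  [[25,0,0],[0,0,0],0.8],
  [[40,0,0],[0,0,0],0.8],
  [[55,0,0],[0,0,0],0.8],
  [[65,0,0],[0,0,0],0.8],
])

```text
time_s: 5.1
position: [0.4922, 0.0007, 0.0352]
tcp_rot: [[-0.002, 0.071, 0.997], [0.001, 0.997, -0.071], [-1.0, 0.0, -0.002]]
force: [0.1, -0.3, -0.1]
opening: 0.649
```

>>> play_rows([
  [[8,0,0],[0,0,0],0.8],
  [[14,0,0],[0,0,0],0.8],
  [[20,0,0],[0,0,0],0.8],
  [[26,0,0],[0,0,0],0.8],
  [[31,0,0],[0,0,0],0.8],
  [[33,0,0],[0,0,0],0.8],
  [[33,0,0],[0,0,0],0.8],
])

```text
time_s: 5.8
position: [0.493, 0.0006, 0.0037]
tcp_rot: [[-0.0, 0.071, 0.997], [0.0, 0.997, -0.071], [-1.0, 0.0, -0.0]]
force: [0.4, 0.3, -0.5]
opening: 0.8
```

```bash
python3 - <<'E'
from h import *
c=snap("scene","s4"); crop(c,270,150,370,215,7.5,"s4e")
E
```

```text
(no output)
```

View pics/s4e.png

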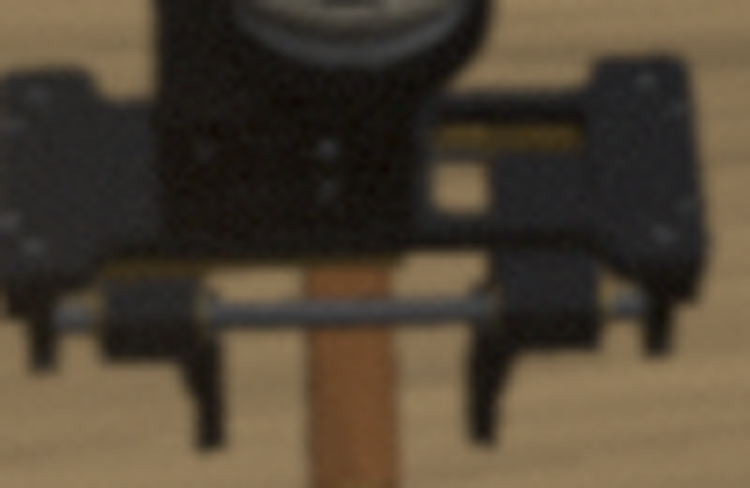

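```bash
python3 - <<'E'
from h import *
def onx(c,px,x):
    o,d=rays(c,px);t=(x-o[0])/d[:,0];return o+t[:,None]*d
print(onx(load("s4"),[(270+208/7.5,150+448/7.5),(270+483/7.5,150+443/7.5)],.5025))
E
```

```text
[[ 0.5025     -0.04025858  0.04186322]
 [ 0.5025      0.0397492   0.03354792]]
```

>>> play_rows([
  [[4,0,0],[0,0,0],0],
  [[4,0,0],[0,0,0],0],
  [[4,0,0],[0,0,0],0],
  [[4,0,0],[0,0,0],0],
  [[4,0,0],[0,0,0],0],
  [[4,0,0],[0,0,0],0],
  [[4,0,0],[0,0,0],0],
  [[4,0,0],[0,0,0],0],
])

```text
time_s: 6.65
position: [0.493, 0.0006, -0.0001]
tcp_rot: [[-0.0, 0.071, 0.997], [0.0, 0.997, -0.071], [-1.0, 0.0, -0.0]]
force: [-0.4, 0.2, 0.4]
opening: 0.296
```

>>> play_rows([
  [[-3,0,0],[0,0,0],0],
  [[-8,0,0],[0,0,0],0],
  [[-20,0,0],[0,0,0],0],
  [[-40,0,0],[0,0,0],0],
  [[-60,0,0],[0,0,0],0],
  [[-80,0,0],[0,0,0],0],
  [[-90,0,0],[0,0,0],0],
  [[-90,0,0],[0,0,0],0],
])

```text
time_s: 7.45
position: [0.4942, 0.0003, 0.0916]
tcp_rot: [[0.004, 0.071, 0.997], [-0.001, 0.998, -0.071], [-1.0, -0.001, 0.004]]
force: [0.1, -0.7, -2.1]
opening: 0.297
```

```bash
python3 - <<'E'
from h import *
from rig import bot
c=snap("scene","s5"); crop(c,220,60,420,280,2.7,"s5c"); c=snap("top","t5");crop(c,250,200,400,370,3.5,"t5c")
a=cv2.imread("pics/s5c.png");b=cv2.imread("pics/t5c.png");h=min(len(a),len(b));cv2.imwrite("pics/st5.png",np.hstack([a[:h,:270+150],b[:h,:380]]))
s=bot.read_state();print(s["position"],s["force"],s["moment"],s["opening"],s["time_s"],s["joint_positions"])
E
```

```text
[0.49272843 0.00060621 0.08986043] [ 0.8050583   0.21330259 -2.59938928] [ 0.01506728  0.13154159 -0.0412339 ] 0.29933837523737544 7.55 [-1.29483481e+01  2.89519166e+01  1.06176312e+02 -5.41830136e-04
  4.48826279e+01 -9.88894744e+01]
```

View pics/st5.png

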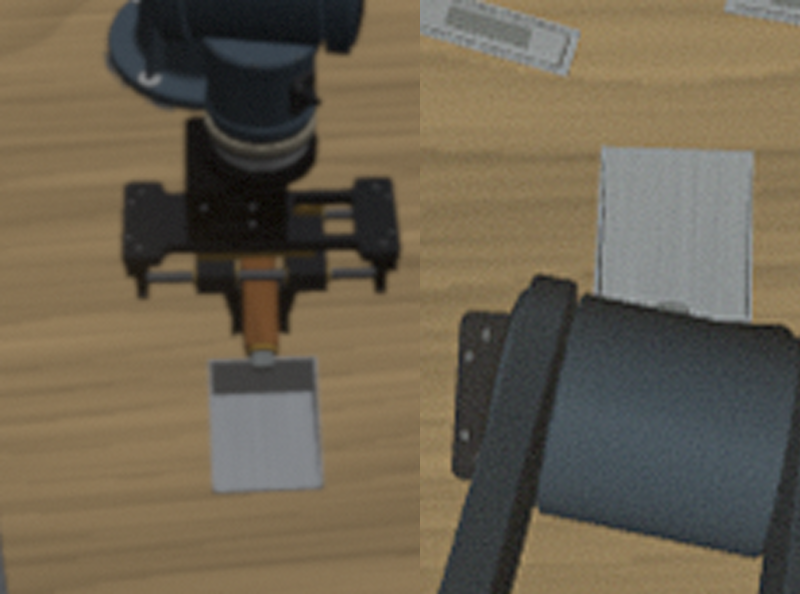

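```bash
cat >> h.py <<'E'
def lipcorners(c,expected,r=12):
    pass
E
python3 - <<'E'
from h import *
S=load("s5");T=load("t5")
a=np.array([(214,491),(323,487)])/2.7+[220,60]
b=np.array([(332,152),(182,147)])/3.5+[250,200]
l=tri(S,a,T,b);print("lip",l.round(4).tolist(),l.mean(0))
a=np.array([(209,361),(316,357)])/2.7+[220,60]; b=np.array([(329,320),(177,300)])/3.5+[250,200]
o,d=rays(T,[(250+329/3.5,200+320/3.5)])
print("back R", tri(S,a[:1],T,b[:1]).round(4))
E
```

```text
lip [[0.619, -0.0471, 0.0907], [0.6236, 0.0318, 0.0905]] [ 0.62131132 -0.00763486  0.0905647 ]
back R [[ 0.5303 -0.0416  0.1301]]
```

```bash
cat >> h.py <<'E'
PO=np.array([.5525,.2761]); PY=9.1
PU=np.array([np.cos(np.radians(PY)),np.sin(np.radians(PY))]);PV=np.array([-PU[1],PU[0]])
LX=.1285
def lip_target(lip,yaw,pitch,lx=LX,h=0.0):
    R=Rs(yaw,pitch); return np.array(lip)-R@[lx,0,-h], R@M
def panlip(x,y,z,pitch,yaw=PY):
    q=PO+x/1000*PU+y/1000*PV; return lip_target([q[0],q[1],z/1000],yaw,pitch)
def lipnow():
    from rig import bot
    s=bot.read_state(); R=s["tcp_rot"]; l=s["position"]+R[:,2]*LX
    q=l[:2]-PO; print("lip pan",(q@PU*1000).round(1),(q@PV*1000).round(1),"z",(l[2]*1000).round(1),"world",l.round(4),"pitch",np.degrees(np.arcsin(R[2,2])).round(2),"yaw",np.degrees(np.arctan2(R[1,2],R[0,2])).round(2),"F",s["force"].round(1),"t",s["time_s"])
E
python3 - <<'E'
from h import *
lipnow()
delta(*panlip(0,0,100,-6))
E
```

```text
lip pan 22.5 -291.8 z 89.8 world [ 0.6209 -0.0085  0.0898] pitch -0.01 yaw -4.06 F [ 0.8  0.2 -2.6] t 7.55
shift [-23.5 249.9 -84.3] turn [-13.15   5.96  -0.69]
```

>>> play_rows([
  [[-10,15,-5],[-1,0,0],0],
  [[-20,45,-15],[-2,1,0],0],
  [[-23,80,-27],[-4,2,0],0],
  [[-23,120,-40],[-6,3,0],0],
  [[-23,160,-54],[-8,4,0],0],
  [[-23,200,-67],[-10,5,-0.5],0],
  [[-23,230,-78],[-12,6,-0.6],0],
  [[-23,245,-83],[-13.1,6,-0.7],0],
])

```text
time_s: 8.35
position: [0.4256, 0.254, 0.1124]
tcp_rot: [[-0.106, -0.162, 0.981], [-0.017, 0.987, 0.161], [-0.994, 0.001, -0.107]]
force: [0.3, -0.5, -2.7]
opening: 0.292
```

```bash
python3 - <<'E'
from h import *
lipnow()
delta(*panlip(0,0,100,-6))
c=snap("top","t6"); crop(c,120,190,330,380,3.1,"t6c")
E
```

```text
lip pan -1.1 -1.2 z 98.6 world [0.5516 0.2747 0.0986] pitch -6.15 yaw 9.33 F [ 0.3 -0.5 -2.7] t 8.35
shift [-1.2  1.7  0.9] turn [ 0.22 -0.15 -0.01]
```

View pics/t6c.png

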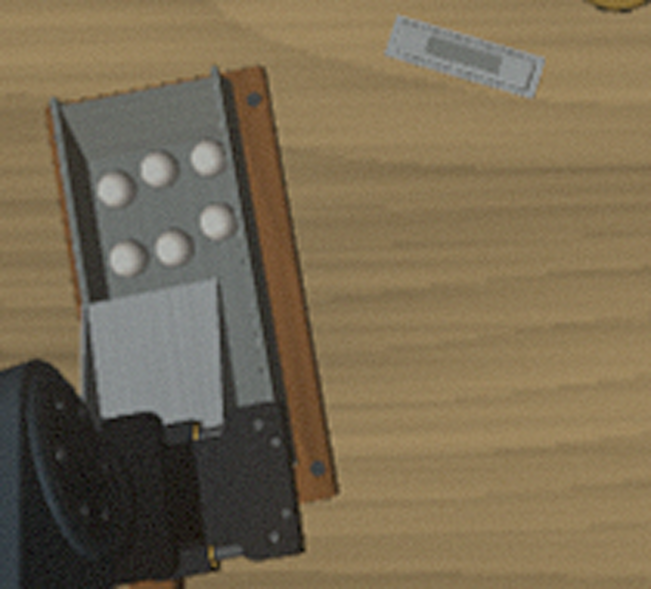

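```bash
python3 - <<'E'
from h import *
T=load("t6")
l=onz(T,np.array([(90,303),(217,279)])/3.1+[120,190]-.35,.1005);print(l.round(4).tolist(),l.mean(0))
e=l[0]-l[1];print(np.degrees(np.arctan2(-e[0],e[1])),np.linalg.norm(e))
q=l.mean(0)[:2]-PO;print(q@PU,q@PV)
delta(*panlip(2,0,60,-6)); delta(*panlip(2,0,20,-6))
E
```

```text
[[0.5465, 0.3103, 0.1005], [0.5587, 0.2361, 0.1005]] [0.55255438 0.27318276 0.1005    ]
9.323016108166595 0.07525767630934796
-0.00040769108521501415 -0.0028891195464825284
shift [38.4  0.3  7.5] turn [ 0.27 -0.14 -0.08]
shift [78.1  0.2 11.8] turn [ 0.27 -0.14 -0.08]
```

>>> play_rows([
  [[12,2,2],[0.2,0,0],0],
  [[26,2,5],[0.2,0,0],0],
  [[40,2,8],[0.2,0,0],0],
  [[54,2,9],[0.2,0,0],0],
  [[66,2,10],[0.2,0,0],0],
  [[74,2,11],[0.2,0,0],0],
  [[76,2,11],[0.2,0,0],0],
  [[76,2,11],[0.2,0,0],0],
])

```text
time_s: 9.2
position: [0.4301, 0.253, 0.0358]
tcp_rot: [[-0.104, -0.154, 0.983], [-0.017, 0.988, 0.153], [-0.994, -0.001, -0.106]]
force: [0.5, -1.0, -2.5]
opening: 0.301
```

```bash
python3 - <<'E'
from h import *
lipnow()
delta(*panlip(4,0,16.5,-6)); delta(*panlip(40,0,16.5,-6)); delta(*panlip(80,0,16.5,-1))
c=snap("top","t7"); crop(c,120,190,330,380,3.1,"t7c");c=snap("scene","s7"); crop(c,370,140,520,300,3.7,"s7c")
E
```

```text
lip pan 3.2 -4.1 z 22.2 world [0.5563 0.2726 0.0222] pitch -6.07 yaw 8.83 F [ 0.5 -1.  -2.5] t 9.2
shift [5.8 3.5 1.4] turn [-0.27 -0.07  0.01]
shift [ 1.9  3.6 37.2] turn [-0.27 -0.07  0.01]
shift [ 8.9  3.8 77.4] turn [-0.27 -5.07  0.02]
```

View pics/t7c.png

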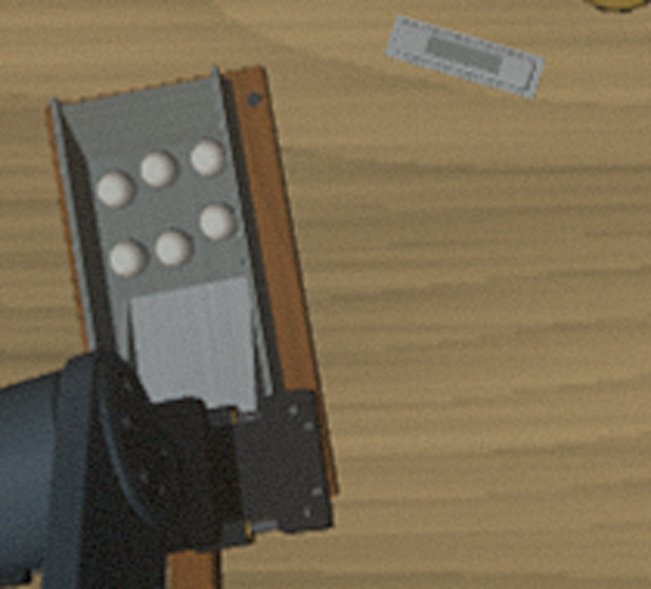

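View pics/s7c.png

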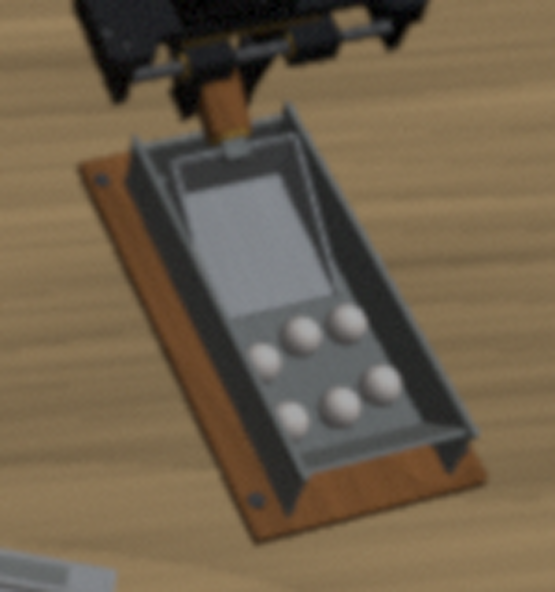

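>>> play_rows([
  [[0,2,0],[0,0,0],0],
  [[1,4,0],[-0.2,0,0],0],
  [[2,4,0.5],[-0.2,0,0],0],
  [[3,4,1],[-0.2,0,0],0],
  [[4,4,1],[-0.2,0,0],0],
  [[5,4,1],[-0.2,0,0],0],
  [[5,4,1],[-0.2,0,0],0],
])

```text
time_s: 10.0
position: [0.4299, 0.2571, 0.0308]
tcp_rot: [[-0.104, -0.157, 0.982], [-0.017, 0.988, 0.156], [-0.994, -0.0, -0.106]]
force: [0.3, -0.2, -1.9]
opening: 0.294
```

```bash
python3 - <<'E'
from h import *
lipnow()
delta(*panlip(4,0,16,-6)); delta(*panlip(45,0,16,-6)); 
E
```

```text
lip pan 3.7 0.6 z 17.3 world [0.556  0.2772 0.0173] pitch -6.06 yaw 9.05 F [ 0.3 -0.2 -1.9] t 10.0
shift [ 1.4 -0.7  0.4] turn [-0.05 -0.06  0.01]
shift [-3.  -0.6 41.2] turn [-0.05 -0.06  0.01]
```

>>> play_rows([
  [[0.7,0,0],[0,0,0],0],
  [[1.4,0,0],[0,0,0],0],
  [[2,0,0],[0,0,0],0],
  [[2,0,0],[0,0,0],0],
])

```text
time_s: 10.4
position: [0.4296, 0.2572, 0.0291]
tcp_rot: [[-0.104, -0.157, 0.982], [-0.017, 0.988, 0.156], [-0.994, -0.0, -0.105]]
force: [-0.6, -0.4, 0.2]
opening: 0.295
```

>>> play_rows([
  [[-0.4,0,4],[0,0,0],0],
  [[-0.8,0,8],[0,0,0],0],
  [[-1.4,0,13],[0,0,0],0],
  [[-1.9,0,18],[0,0,0],0],
  [[-2.4,0,23],[0,0,0],0],
  [[-2.9,0,28],[0,0,0],0],
  [[-3.5,0,33],[0,0,0],0],
  [[-4,0,38],[0,0,0],0],
])

```text
time_s: 11.2
position: [0.468, 0.2633, 0.029]
tcp_rot: [[-0.104, -0.157, 0.982], [-0.017, 0.988, 0.156], [-0.994, -0.0, -0.105]]
force: [-1.9, -0.7, 0.2]
opening: 0.296
```

```bash
python3 - <<'E'
from h import *
lipnow()
delta(*panlip(45,0,15.5,-5)); delta(*panlip(70,0,15.5,-2));delta(*panlip(90,0,15.5,-1)) 
c=snap("top","t8"); crop(c,120,190,330,380,2.0,"t8c");c=snap("scene","s8"); crop(c,370,140,520,300,2.4,"s8c")
a=cv2.imread("pics/t8c.png");b=cv2.imread("pics/s8c.png");cv2.imwrite("pics/ts8.png",np.hstack([a[:380],b[:380]]))
E
```

```text
lip pan 42.3 0.6 z 15.5 world [0.5942 0.2834 0.0155] pitch -6.04 yaw 9.05 F [-1.9 -0.7  0.2] t 11.2
shift [ 2.  -0.7  2.7] turn [-0.05 -1.04  0.01]
shift [ 6.1 -0.7 27.9] turn [-0.05 -4.04  0.01]
shift [ 6.3 -0.7 47.9] turn [-0.05 -5.04  0.01]
```

View pics/ts8.png

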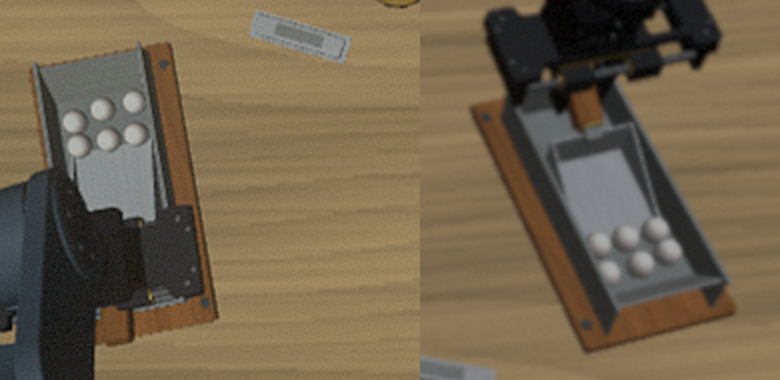

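>>> play_rows([
  [[1,0,5],[0,-0.8,0],0],
  [[2,0,10],[0,-1.6,0],0],
  [[3.3,-0.5,16],[0,-2.4,0],0],
  [[4.8,-0.7,22],[0,-3.2,0],0],
  [[6,-0.7,28],[0,-4,0],0],
  [[6.1,-0.7,33],[0,-4.4,0],0],
  [[6.2,-0.7,38],[0,-4.8,0],0],
  [[6.3,-0.7,43],[0,-5,0],0],
])

```text
time_s: 12.1
position: [0.509, 0.2691, 0.0181]
tcp_rot: [[-0.019, -0.157, 0.987], [-0.003, 0.988, 0.157], [-1.0, -0.0, -0.019]]
force: [-3.0, -0.1, 0.2]
opening: 0.297
```

```bash
python3 - <<'E'
from h import *
lipnow()
delta(*panlip(95,0,15.5,0)); 
c=snap("top","t9"); crop(c,120,190,330,380,2.0,"t8c");c=snap("scene","s9"); crop(c,370,140,520,300,2.4,"s8c")
a=cv2.imread("pics/t8c.png");b=cv2.imread("pics/s8c.png");cv2.imwrite("pics/ts9.png",np.hstack([a[:380],b[:380]]))
E
```

```text
lip pan 84.4 -0.2 z 15.7 world [0.6359 0.2893 0.0157] pitch -1.09 yaw 9.05 F [-3.  -0.1  0.2] t 12.1
shift [ 2.4  0.1 10.6] turn [-0.05 -1.09  0.02]
```

View pics/ts9.png

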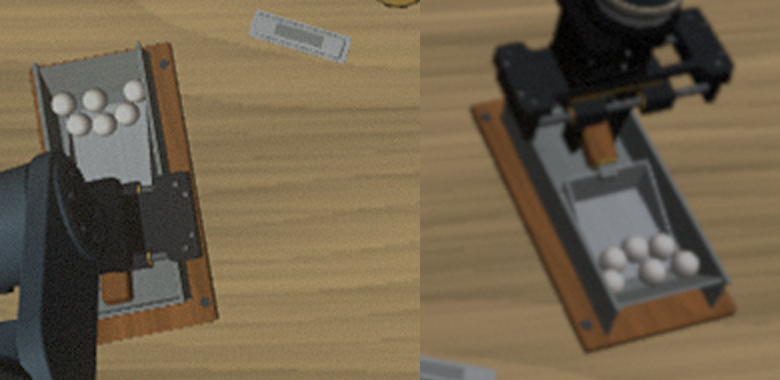

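>>> play_rows([
  [[0.4,0,3],[0,-0.3,0],0],
  [[0.8,0,6],[0,-0.6,0],0],
  [[1.2,0,8],[0,-0.8,0],0],
  [[1.6,0,9],[0,-1,0],0],
  [[1.6,0,9],[0,-1,0],0],
])

```text
time_s: 12.7
position: [0.5185, 0.2706, 0.0164]
tcp_rot: [[0.0, -0.157, 0.988], [-0.0, 0.988, 0.157], [-1.0, -0.0, 0.0]]
force: [-0.4, -0.0, -0.5]
opening: 0.295
```

```bash
python3 - <<'E'
from h import *
lipnow()
delta(*panlip(102,0,30,8)); delta(*panlip(112,0,48,20)); 
c=snap("top","t10"); crop(c,120,190,330,380,2.0,"t8c");c=snap("scene","s10"); crop(c,370,140,520,300,2.4,"s8c")
a=cv2.imread("pics/t8c.png");b=cv2.imread("pics/s8c.png");cv2.imwrite("pics/ts10.png",np.hstack([a[:380],b[:380]]))
E
```

```text
lip pan 94.0 -0.1 z 16.5 world [0.6454 0.2909 0.0165] pitch 0.01 yaw 9.05 F [-0.4 -0.  -0.5] t 12.7
shift [4.3 0.  9.2] turn [-0.05 -7.99  0.01]
shift [12.4  0.  25.7] turn [ -0.04 -19.99   0.02]
```

View pics/ts10.png

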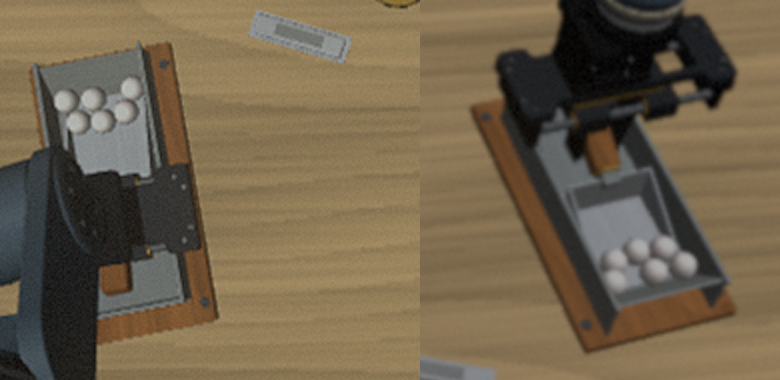

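>>> play_rows([
  [[0,0,1],[0,-2,0],0],
  [[0,0,2],[0,-4.5,0],0],
  [[0,0,3],[0,-7,0],0],
  [[-1,0,4],[0,-10,0],0],
  [[-2,0,5],[0,-13,0],0],
  [[-3,0,6],[0,-16,0],0],
  [[-4,0,6],[0,-18,0],0],
  [[-5,0,6],[0,-20,0],0],
])

```text
time_s: 13.6
position: [0.5242, 0.2717, 0.0216]
tcp_rot: [[0.339, -0.157, 0.928], [0.054, 0.988, 0.148], [-0.939, 0.0, 0.343]]
force: [-0.6, -0.1, -3.2]
opening: 0.298
```

```bash
python3 - <<'E'
from h import *
lipnow()
c=snap("top","t11"); crop(c,120,190,330,380,2.0,"t8c");c=snap("scene","s11"); crop(c,370,140,520,300,2.4,"s8c")
a=cv2.imread("pics/t8c.png");b=cv2.imread("pics/s8c.png");cv2.imwrite("pics/ts11.png",np.hstack([a[:380],b[:380]]))
E
```

```text
lip pan 92.0 -0.0 z 65.7 world [0.6434 0.2906 0.0657] pitch 20.06 yaw 9.05 F [-0.6 -0.1 -3.2] t 13.6
```

View pics/ts11.png

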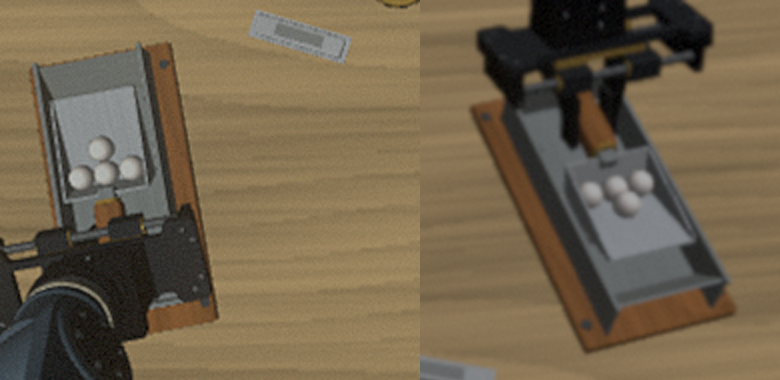

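>>> play_rows([
  [[-5,0,2],[0,0,0],0],
  [[-15,0,5],[0,0,0],0],
  [[-30,0,11],[0,0,0],0],
  [[-48,0,17],[0,0,0],0],
  [[-66,0,24],[0,0,0],0],
  [[-84,0,31],[0,0,0],0],
  [[-102,0,37],[0,0,0],0],
  [[-115,0,42],[0,0,0],0],
])

```text
time_s: 14.5
position: [0.5251, 0.2721, 0.1467]
tcp_rot: [[0.34, -0.158, 0.927], [0.055, 0.988, 0.148], [-0.939, 0.001, 0.344]]
force: [-0.3, -0.3, -2.2]
opening: 0.291
```

```bash
python3 - <<'E'
from h import *
lipnow()
c=snap("top","t12"); crop(c,120,190,330,380,2.0,"t8c");c=snap("scene","s12"); crop(c,350,100,520,300,1.9,"s8c")
a=cv2.imread("pics/t8c.png");b=cv2.imread("pics/s8c.png");cv2.imwrite("pics/ts12.png",np.hstack([a[:380],b[:380]]))
m=np.array([.5514,-.2922,.160])
for yaw in(5.7,):
    y=np.radians(yaw);ax=np.array([-np.cos(y)*np.sin(np.radians(35)),-np.sin(y)*np.sin(np.radians(35)),np.cos(np.radians(35))])
    e1=np.array([-np.sin(y),np.cos(y),0]);e2=np.cross(ax,e1)
    th=np.linspace(0,2*np.pi,60); P=m+.064*(np.cos(th)[:,None]*e1+np.sin(th)[:,None]*e2)
    for n in("top0","scene0"):
        c=load(n);im=cv2.resize(c["img"],None,fx=4,fy=4,interpolation=cv2.INTER_CUBIC)
        for q in proj(c,np.vstack([P,P-.115*ax])): cv2.circle(im,tuple(int(v) for v in q*4+1.5),2,(0,0,255),-1)
        x0,y0=(410,190) if n=="top0" else (120,180); cv2.imwrite(f"pics/rim_{n}.png",im[y0*4:y0*4+540,x0*4:x0*4+540])
a=cv2.imread("pics/rim_top0.png");b=cv2.imread("pics/rim_scene0.png");cv2.imwrite("pics/rim.png",cv2.resize(np.hstack([a,b]),None,fx=.74,fy=.74))
E
```

```text
lip pan 93.0 0.3 z 190.9 world [0.6443 0.2911 0.1909] pitch 20.14 yaw 9.04 F [-0.3 -0.3 -2.2] t 14.5
```

View pics/ts12.png

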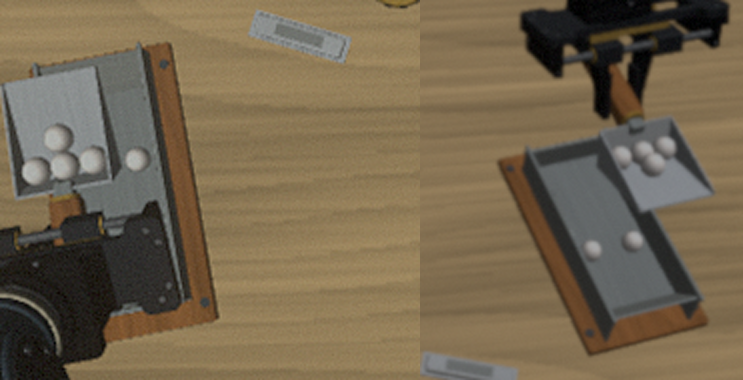

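View pics/rim.png

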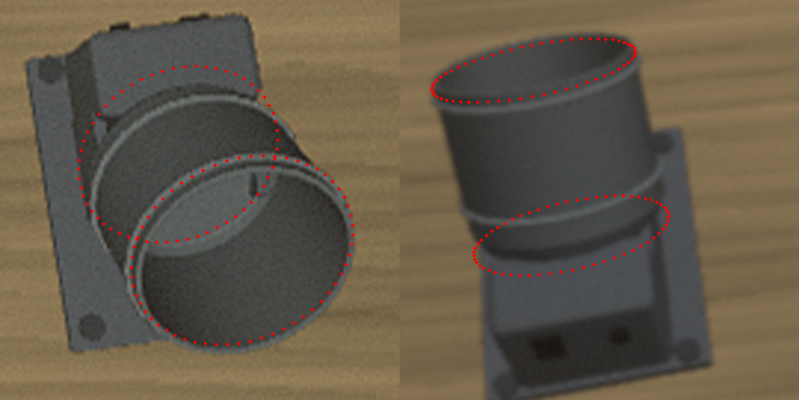

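```bash
python3 - <<'E'
from h import *
S=load("s12");T=load("t12")
crop(T,110,210,190,300,5,"a");crop(S,420,140,520,220,5,"b")
a=cv2.imread("pics/a.png");b=cv2.imread("pics/b.png");h=min(len(a),len(b));cv2.imwrite("pics/ab.png",np.hstack([a[:h],b[:h,:400]]))
E
```

```text
(no output)
```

View pics/ab.png

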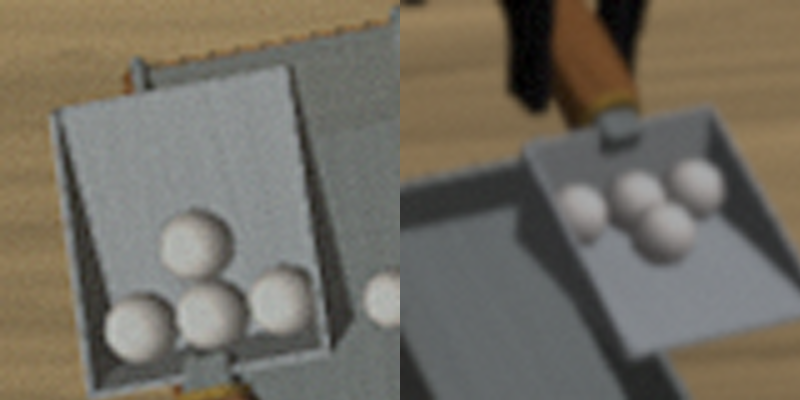

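```bash
python3 - <<'E'
from h import *
S=load("s12");T=load("t12")
b=np.array([(53,113),(292,66)])/5+[110,210]-.4
a=np.array([(404+5,316),(232,357)])/5+[420,140]-.4
l=tri(S,a,T,b);print(l.round(4).tolist(),l.mean(0).round(4))
E
```

```text
[[0.6368, 0.3292, 0.1874], [0.6511, 0.2528, 0.1905]] [0.6439 0.291  0.189 ]
```

```bash
python3 - <<'E'
from h import *
delta(*lip_target([.49,-.28,.22],-8,18))
E
```

```text
shift [-114.9 -504.  -213.3] turn [16.09  2.34 -5.7 ]
```

>>> play_rows([
  [[-2,-10,-4],[0.3,0,-0.1],0],
  [[-6,-25,-11],[0.8,0.1,-0.3],0],
  [[-10,-45,-19],[1.4,0.2,-0.5],0],
  [[-16,-71,-30],[2.2,0.3,-0.8],0],
  [[-22,-96,-40],[3,0.4,-1.1],0],
  [[-28,-121,-51],[3.8,0.5,-1.4],0],
  [[-33,-146,-62],[4.6,0.7,-1.7],0],
  [[-39,-171,-72],[5.4,0.8,-1.9],0],
])

```text
time_s: 15.4
position: [0.4687, 0.0883, 0.155]
tcp_rot: [[0.324, -0.057, 0.944], [0.019, 0.998, 0.054], [-0.946, 0.0, 0.325]]
force: [0.2, 0.2, -2.8]
opening: 0.298
```

```bash
python3 - <<'E'
from h import *
lipnow();delta(*lip_target([.49,-.28,.22],-8,18))
E
```

```text
lip pan 8.4 -184.6 z 196.7 world [0.59   0.0952 0.1967] pitch 18.96 yaw 3.26 F [ 0.2  0.2 -2.8] t 15.4
shift [ -62.9 -345.  -104.8] turn [10.68  0.96 -3.59]
```

>>> play_rows([
  [[-3,-15,-5],[0.5,0,-0.2],0],
  [[-7,-40,-12],[1.2,0.1,-0.4],0],
  [[-12,-65,-20],[2,0.2,-0.7],0],
  [[-16,-90,-27],[2.8,0.3,-0.9],0],
  [[-21,-115,-35],[3.6,0.3,-1.2],0],
  [[-26,-140,-43],[4.3,0.4,-1.5],0],
  [[-30,-165,-50],[5.1,0.5,-1.7],0],
  [[-35,-190,-58],[5.9,0.5,-2],0],
])

```text
time_s: 16.2
position: [0.4141, -0.1046, 0.1694]
tcp_rot: [[0.318, 0.052, 0.947], [-0.016, 0.999, -0.05], [-0.948, 0.001, 0.318]]
force: [-0.0, -0.6, -2.3]
opening: 0.296
```

```bash
python3 - <<'E'
from h import *
from rig import bot
lipnow();delta(*lip_target([.49,-.28,.22],-8,18));print(bot.read_state()["joint_positions"].round(1))
E
```

```text
lip pan -77.7 -379.6 z 210.3 world [ 0.5358 -0.111   0.2103] pitch 18.57 yaw -3.0 F [-0.  -0.6 -2.3] t 16.2
shift [ -22.2 -160.5  -31.4] turn [ 4.75  0.57 -1.63]
[ -38.2   10.7  124.9   21.1   30.8 -142.1]
```

```bash
python3 - <<'E'
from h import *
delta(*lip_target([.495,-.265,.22],-20,18))
E
```

```text
shift [ -19.3 -120.2  -22.8] turn [16.14  0.56 -5.39]
```

>>> play_rows([
  [[-1,-8,-1],[1,0,-0.3],0],
  [[-4,-25,-4],[3,0.1,-1],0],
  [[-7,-44,-8],[6,0.2,-2],0],
  [[-10,-63,-12],[9,0.3,-3],0],
  [[-13,-82,-16],[12,0.4,-4],0],
  [[-16,-100,-19],[14,0.5,-4.7],0],
  [[-18,-113,-21],[15.5,0.5,-5.2],0],
  [[-19,-120,-23],[16.1,0.6,-5.4],0],
])

```text
time_s: 17.0
position: [0.3816, -0.2224, 0.1804]
tcp_rot: [[0.291, 0.342, 0.894], [-0.106, 0.94, -0.325], [-0.951, -0.0, 0.31]]
force: [-0.2, 0.2, -2.0]
opening: 0.3
```

```bash
python3 - <<'E'
from h import *
from rig import bot
lipnow();print(bot.read_state()["joint_positions"].round(1))
for p in(5,-10,-25,-40): delta(*lip_target([.53,-.286,.175],-20,p))
c=snap("top","t13"); crop(c,380,180,560,350,3,"a"); c=snap("scene","s13"); crop(c,110,120,320,320,2.5,"b")
a=cv2.imread("pics/a.png");b=cv2.imread("pics/b.png");h=min(len(a),len(b));cv2.imwrite("pics/ab13.png",np.hstack([a[:h,:400],b[:h,:400]]))
E
```

```text
lip pan -140.8 -524.6 z 220.1 world [ 0.4964 -0.2642  0.2201] pitch 18.03 yaw -19.97 F [-0.2  0.2 -2. ] t 17.0
[ -52.6   10.5  121.8   17.5   33.6 -136. ]
shift [26.  -9.  26.4] turn [ 0.03 13.03  0.  ]
shift [-5.4 -9.  38.2] turn [3.000e-02 2.803e+01 1.000e-02]
shift [-32.7  -9.   57.7] turn [3.000e-02 4.303e+01 1.000e-02]
shift [-54.   -9.   83.6] turn [2.000e-02 5.803e+01 1.000e-02]
```

View pics/ab13.png

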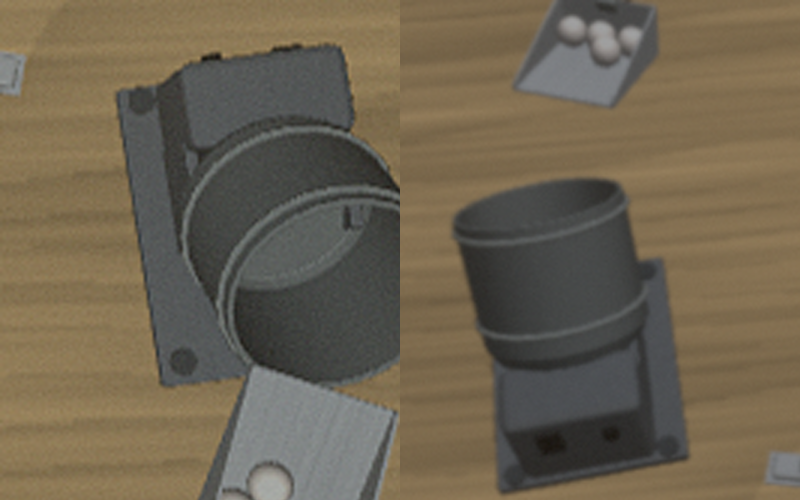

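```bash
python3 - <<'E'
from h import *
delta(*lip_target([.537,-.287,.178],-20,8))
E
```

```text
shift [31.9 -7.7 32.4] turn [ 0.05 10.04 -0.  ]
```

>>> play_rows([
  [[2,0,4],[0,0.5,0],0],
  [[5,-1,10],[0,1.5,0],0],
  [[10,-3,16],[0,3,0],0],
  [[16,-5,22],[0,5,0],0],
  [[22,-6,27],[0,7,0],0],
  [[27,-7,30],[0,8.5,0],0],
  [[31,-8,32],[0,10,0],0],
  [[32,-8,32],[0,10,0],0],
])

```text
time_s: 17.9
position: [0.4187, -0.2435, 0.1598]
tcp_rot: [[0.132, 0.339, 0.932], [-0.048, 0.941, -0.335], [-0.99, -0.001, 0.14]]
force: [0.2, 0.3, -2.2]
opening: 0.295
```

```bash
python3 - <<'E'
from h import *
from rig import bot
lipnow();print(bot.read_state()["joint_positions"].round(1))
for p in(0,-8,-16,-24,-32,-40,-48): delta(*lip_target([.537,-.287,.178],-20,p))
c=snap("top","t14"); crop(c,400,190,560,350,3,"a"); c=snap("scene","s14"); crop(c,110,120,320,320,2.5,"b")
a=cv2.imread("pics/a.png");b=cv2.imread("pics/b.png");h=min(len(a),len(b));cv2.imwrite("pics/ab14.png",np.hstack([a[:h,:400],b[:h,:400]]))
E
```

```text
lip pan -102.9 -553.4 z 177.9 world [ 0.5384 -0.2866  0.1779] pitch 8.08 yaw -19.8 F [ 0.2  0.3 -2.2] t 17.9
[ -46.    18.7  110.     5.1   44.1 -119.6]
shift [-18.4  -0.4   0.1] turn [0.2  8.08 0.03]
shift [-35.9  -0.4   3.9] turn [ 0.2  16.08  0.04]
shift [-52.7  -0.5  10. ] turn [ 0.19 24.08  0.05]
shift [-68.5  -0.5  18.5] turn [ 0.19 32.08  0.07]
shift [-83.   -0.5  29. ] turn [ 0.19 40.08  0.08]
shift [-95.9  -0.6  41.5] turn [ 0.18 48.08  0.09]
shift [-106.9   -0.6   55.7] turn [ 0.18 56.08  0.11]
```

View pics/ab14.png

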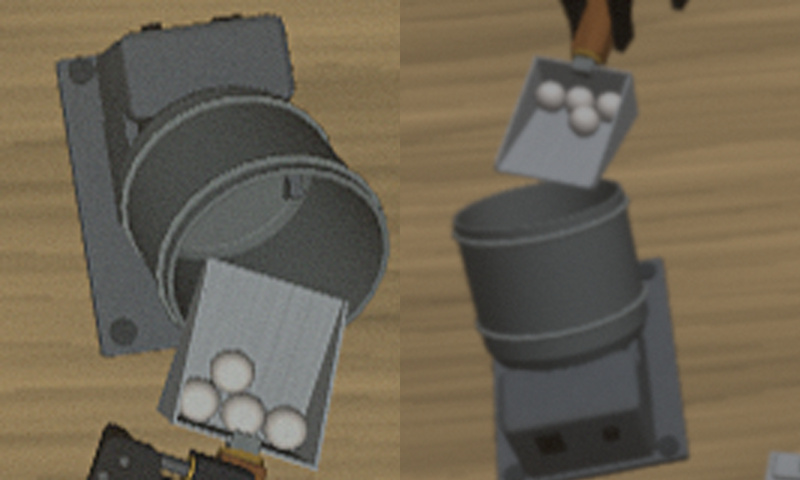

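>>> play_rows([
  [[-6,0,0],[0,3,0],0],
  [[-13,0,0],[0,6,0],0],
  [[-20,0,0.5],[0,9,0],0],
  [[-27,0,2],[0,12,0],0],
  [[-33,0,3],[0,15,0],0],
  [[-40,0,5],[0,18,0],0],
  [[-46,0,7],[0,21,0],0],
  [[-52,0,10],[0,24,0],0],
])

```text
time_s: 18.8
position: [0.4194, -0.2437, 0.2134]
tcp_rot: [[-0.26, 0.34, 0.904], [0.094, 0.94, -0.327], [-0.961, 0.0, -0.276]]
force: [-0.6, -1.8, -2.6]
opening: 0.292
```

```bash
python3 - <<'E'
from h import *
from rig import bot
lipnow();print(bot.read_state()["joint_positions"].round(1))
for p in(-24,-32,-40,-48): delta(*lip_target([.537,-.287,.178],-20,p))
c=snap("top","t15"); crop(c,400,190,560,350,3,"a"); c=snap("scene","s15"); crop(c,110,120,320,320,2.5,"b")
a=cv2.imread("pics/a.png");b=cv2.imread("pics/b.png");h=min(len(a),len(b));cv2.imwrite("pics/ab15.png",np.hstack([a[:h,:400],b[:h,:400]]))
E
```

```text
lip pan -105.6 -552.0 z 177.9 world [ 0.5355 -0.2857  0.1779] pitch -16.03 yaw -19.9 F [-0.6 -1.8 -2.6] t 18.8
[ -39.6   25.7   88.2   -5.4   81.3 -108.1]
shift [-18.5  -0.5   3. ] turn [0.09 7.97 0.03]
shift [-36.   -0.5   6.7] turn [ 0.09 15.97  0.04]
shift [-52.8  -0.5  12.8] turn [ 0.09 23.97  0.05]
shift [-68.7  -0.6  21.2] turn [ 0.08 31.97  0.05]
```

View pics/ab15.png

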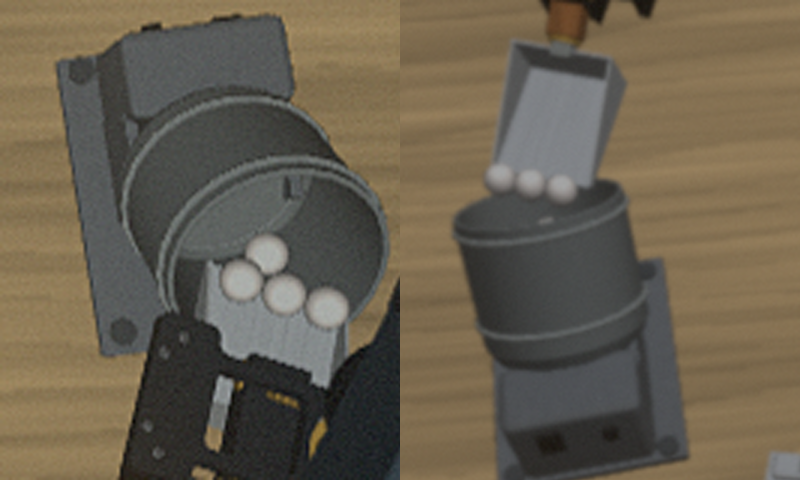

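>>> play_rows([
  [[-3,0,1],[0,1,0],0],
  [[-7,0,1],[0,3,0],0],
  [[-14,0,2],[0,6,0],0],
  [[-21,0,3],[0,9,0],0],
  [[-28,0,5],[0,12,0],0],
  [[-34,0,7],[0,15,0],0],
  [[-36,0,7],[0,16,0],0],
  [[-36,0,7],[0,16,0],0],
])

```text
time_s: 19.7
position: [0.4354, -0.2497, 0.2451]
tcp_rot: [[-0.497, 0.34, 0.798], [0.18, 0.94, -0.289], [-0.849, 0.0, -0.529]]
force: [-0.3, 0.1, -2.2]
opening: 0.292
```

```bash
python3 - <<'E'
from h import *
lipnow()
c=snap("top","t16"); crop(c,400,190,560,350,3,"a"); c=snap("scene","s16"); crop(c,110,120,320,320,2.5,"b")
a=cv2.imread("pics/a.png");b=cv2.imread("pics/b.png");h=min(len(a),len(b));cv2.imwrite("pics/ab16.png",np.hstack([a[:h,:400],b[:h,:400]]))
E
```

```text
lip pan -103.4 -553.5 z 177.2 world [ 0.5379 -0.2868  0.1772] pitch -31.93 yaw -19.88 F [-0.3  0.1 -2.2] t 19.7
```

View pics/ab16.png

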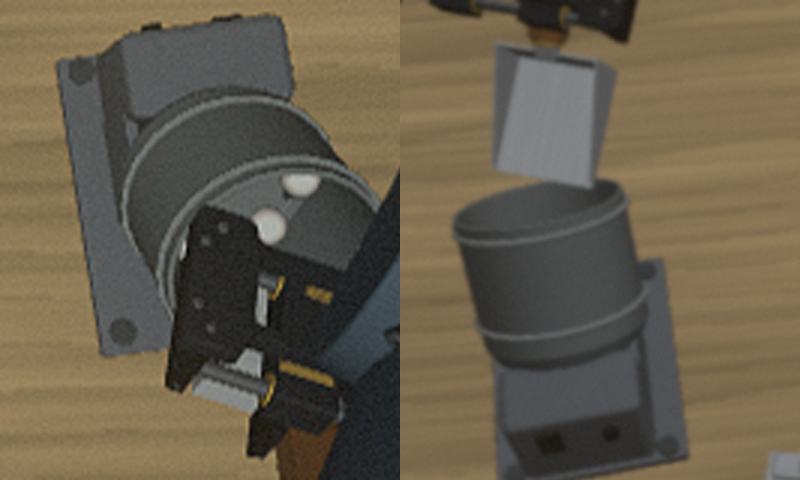

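```bash
python3 - <<'E'
from h import *
delta(*lip_target([.52,-.27,.215],-20,-20)); delta(*lip_target([.50,-.255,.225],-20,-2)) 
E
```

```text
shift [  6.5   9.9 -35.6] turn [  0.1  -11.94   0.05]
shift [ 48.2  17.2 -46.9] turn [  0.1  -29.94   0.04]
```

>>> play_rows([
  [[1,2,-9],[0,-3,0],0],
  [[3,5,-19],[0,-6,0],0],
  [[5,8,-28],[0,-9,0],0],
  [[7,10,-36],[0,-12,0],0],
  [[16,12,-40],[0,-16,0],0],
  [[28,14,-43],[0,-21,0],0],
  [[40,16,-45],[0,-26,0],0],
  [[48,17,-47],[0,-30,0],0],
])

```text
time_s: 20.6
position: [0.3776, -0.2098, 0.2297]
tcp_rot: [[-0.03, 0.34, 0.94], [0.011, 0.94, -0.34], [-0.999, -0.0, -0.032]]
force: [-0.2, -0.6, -2.3]
opening: 0.292
```

```bash
python3 - <<'E'
from h import *
lipnow()
delta(*lip_target([.615,-.006,.10],-4,0)) 
c=snap("top","t17"); crop(c,400,190,560,350,3,"a")
E
```

```text
lip pan -137.2 -514.4 z 225.6 world [ 0.4984 -0.2535  0.2256] pitch -1.85 yaw -19.89 F [-0.2 -0.6 -2.3] t 20.6
shift [128.6 237.3  34.5] turn [-15.89  -1.84  -0.25]
```

View pics/a.png

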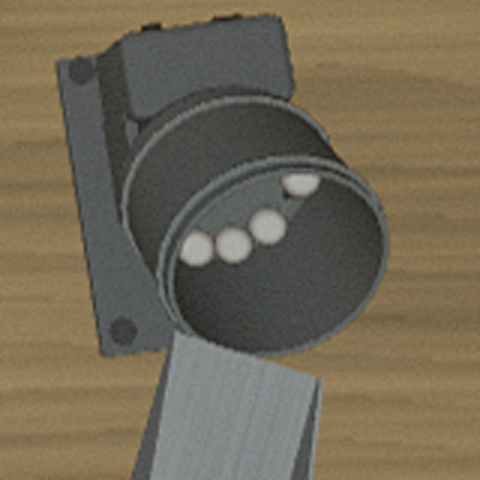

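>>> play_rows([
  [[0,20,2],[-1,0,0],0],
  [[0,50,5],[-3,-0.3,0],0],
  [[5,85,10],[-5,-0.6,0],0],
  [[15,120,15],[-8,-0.9,0],0],
  [[35,155,20],[-10,-1.2,-0.1],0],
  [[60,190,26],[-13,-1.5,-0.2],0],
  [[85,215,31],[-15,-1.7,-0.2],0],
  [[105,230,34],[-15.9,-1.8,-0.2],0],
])

```text
time_s: 21.45
position: [0.4868, -0.0038, 0.1228]
tcp_rot: [[-0.003, 0.067, 0.998], [0.002, 0.998, -0.067], [-1.0, 0.001, -0.003]]
force: [-0.4, 0.5, -1.4]
opening: 0.298
```

```bash
python3 - <<'E'
from h import *
lipnow()
delta(*lip_target([.615,-.006,.01],-4,0)) 
E
```

```text
lip pan 16.1 -294.7 z 122.4 world [ 0.615  -0.0123  0.1224] pitch -0.18 yaw -3.82 F [-0.4  0.5 -1.4] t 21.45
shift [ 1.128e+02  6.600e+00 -1.000e-01] turn [ 0.18 -0.18 -0.07]
```

>>> play_rows([
  [[15,2,0],[0,0,0],0],
  [[35,4,0],[0,0,0],0],
  [[57,6,0],[0,0,0],0],
  [[78,6,0],[0,-0.2,0],0],
  [[95,6,0],[0,-0.2,0],0],
  [[107,6,0],[0,-0.2,0],0],
  [[113,6,0],[0,-0.2,0],0],
  [[113,6,0],[0,-0.2,0],0],
])

```text
time_s: 22.25
position: [0.4867, 0.0004, 0.0102]
tcp_rot: [[0.0, 0.069, 0.998], [0.001, 0.998, -0.069], [-1.0, 0.001, 0.0]]
force: [-0.2, 0.6, -1.4]
opening: 0.295
```

```bash
python3 - <<'E'
from h import *
lipnow()
E
```

```text
lip pan 16.6 -290.9 z 10.3 world [ 0.6149 -0.0085  0.0103] pitch 0.01 yaw -3.98 F [-0.2  0.6 -1.4] t 22.25
```

>>> play_rows([
  [[2,0,0],[0,0,0],0],
  [[4,0,0],[0,0,0],0],
  [[6,0,0],[0,0,0],0],
  [[8,0,0],[0,0,0],0],
  [[9,0,0],[0,0,0],0],
  [[10,0,0],[0,0,0],0],
  [[10,0,0],[0,0,0],0],
])

```text
time_s: 22.95
position: [0.4867, 0.0005, 0.0007]
tcp_rot: [[0.001, 0.069, 0.998], [0.001, 0.998, -0.069], [-1.0, 0.001, 0.001]]
force: [-0.9, -0.0, -0.7]
opening: 0.294
```

>>> play_rows([
  [[0.5,0,0],[0,0,0],0],
  [[0.8,0,0],[0,0,0],0],
  [[0.8,0,0],[0,0,0],0.4],
  [[0.8,0,0],[0,0,0],0.6],
  [[0.8,0,0],[0,0,0],0.8],
  [[0.8,0,0],[0,0,0],0.8],
  [[0.8,0,0],[0,0,0],0.8],
  [[0.8,0,0],[0,0,0],0.8],
])

```text
time_s: 23.75
position: [0.487, 0.0004, -0.0002]
tcp_rot: [[0.002, 0.069, 0.998], [0.001, 0.998, -0.069], [-1.0, 0.001, 0.002]]
force: [0.1, -0.0, -0.8]
opening: 0.741
```

>>> play_rows([
  [[0,0,0],[0,0,0],0.8],
  [[-5,0,0],[0,0,0],0.8],
  [[-20,0,0],[0,0,0],0.8],
  [[-45,0,0],[0,0,0],0.8],
  [[-75,0,0],[0,0,0],0.8],
  [[-105,0,0],[0,0,0],0.8],
  [[-130,0,0],[0,0,0],0.8],
  [[-140,0,0],[0,0,0],0.8],
])

```text
time_s: 24.55
position: [0.488, 0.0001, 0.1424]
tcp_rot: [[0.006, 0.069, 0.998], [-0.0, 0.998, -0.069], [-1.0, 0.0, 0.006]]
force: [-0.3, 0.6, -0.8]
opening: 0.8
```

>>> play_rows([
  [[-10,30,-20],[0,0,0],0.8],
  [[-20,70,-40],[0,0,0],0.8],
  [[-30,115,-50],[0,0,0],0.8],
  [[-30,160,-60],[0,0,0],0.8],
  [[-30,200,-60],[0,0,0],0.8],
  [[-30,220,-60],[0,0,0],0.8],
  [[-30,225,-60],[0,0,0],0.8],
  [[-30,225,-60],[0,0,0],0.8],
])

```text
time_s: 25.35
position: [0.4418, 0.229, 0.1694]
tcp_rot: [[0.0, 0.068, 0.998], [0.0, 0.998, -0.068], [-1.0, 0.0, 0.0]]
force: [0.4, 0.3, 0.1]
opening: 0.801
```

```bash
python3 - <<'E'
from h import *
c=snap("top","t18");c=snap("scene","s18")
E
```

```text
(no output)
```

View pics/t18.png

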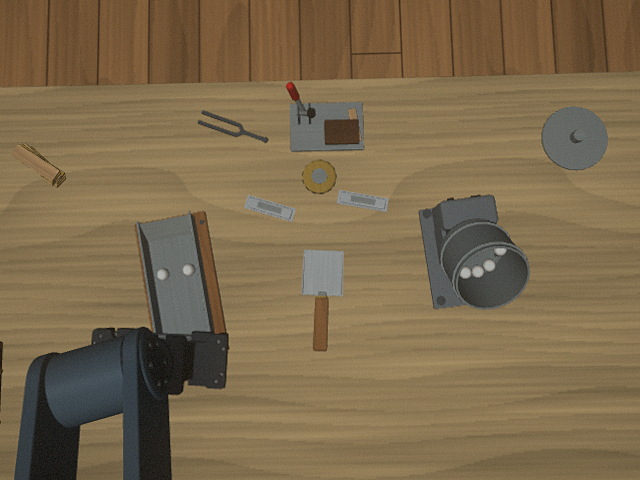

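View pics/s18.png

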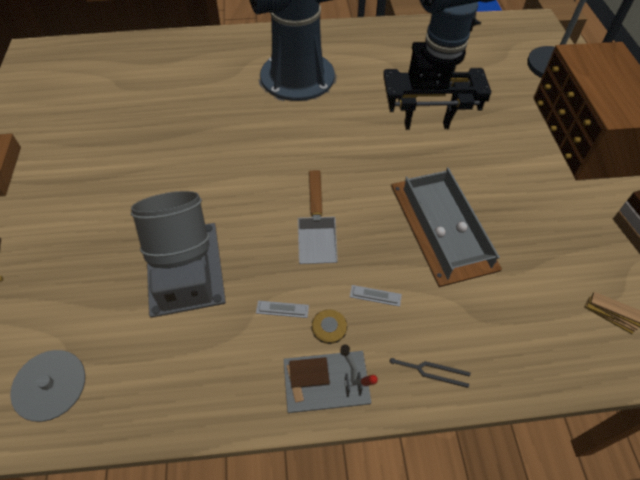

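All as asked: four balls sit in the tub (about 465–500, 250–272 in the top view), two are in the pan (163,274 and 188,270), and the scoop lies flat and free. The covers and pipe look unmoved. Handing in.

```bash
python3 - <<'E'
from rig import bot
s=bot.read_state();print(s["time_s"],s["qvel"].round(2));print(bot.hand_in())
E
```

```text
25.45 [-0.74 -0.24  0.08  0.19  0.08  0.13]
the job is handed in; nothing more can be done
None
```

I scooped four balls from the pan in one load, tipped all four into the tub, and laid the scoop right way up on the worktop, about 6 mm from where it started. I released it, moved the arm clear and handed in at 25.5 s.

- **Last checks:** the final top and scene pictures show four balls in the tub and two in the pan. The scoop is flat and free, and the cover plates and pitch pipe look unmoved by eye; I did not measure them.
- **First grasp missed:** the fingers closed above the handle without moving the scoop. The pictures put the fingertips about 34 mm above the reported TCP. I grasped 32 mm lower on the second try, and after that the scoop lip positions worked out from the reported pose matched the cameras to about 2 mm.
- **Small disagreement:** my estimate of the tub's yaw (5.7°) did not quite fit the outline of its bottom. The rim position fitted both views, so the pour was not affected.

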